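# Swap the sample cans on the hook balance

## Robot

A 6-joint arm with a two-finger parallel gripper is mounted at the origin on the work surface. World frame = base frame: x ahead of the robot, y to its left, z up, the work surface at z = 0. Lengths are in m, angles in rad, forces in N, time in s.
With the tool pointing down it reaches from about 0.2 to 0.875 m from the base axis. Payload 3.4 kg.
Tool frame: the origin (TCP) lies between the finger pads; the fingertips stand 22 mm ahead of it and the grasp point (between the pads) lies 3 mm ahead of it (arm.tips_ahead is the distance from the TCP to the fingertips, in m); z points along the fingers, y is the direction in which the jaws open and shut (so a half turn about z gives the same grasp; the last joint's range is limited). The gripper opens to 94 mm and grips with 3 to 60 N. Pads are 16 mm wide; open, the fingers measure 119 mm over their backs; the gripper's body (75 mm by 177 mm) begins 78 mm behind the grasp point.
Start: joints at [-1.317, 0.276, 1.505, -0, 1.361, -0.121], TCP at [0.211, -0.535, 0.227] pointing down, gripper open.
Joint ranges: [-2.89, 2.89], [-0.75, 2.08], [0.22, 2.7], [-1.18, 4.32], [0.11, 2.71], [-2.7, 2.7]. Speed limits (rad/s): [2.57, 2.57, 3.14, 3.14, 3.14, 3.14].

## Interface

Orientations are given as a unit quaternion [x, y, z, w].
In Python, from bench import get_state, cams, job, arm gives the robot as it stands.
- The arm moves only by the tool carry_out, never from a script. Its argument "commands" is a list of rows, each an object with "claw": the opening in per cent of the stroke, from 0 (shut) to 100 (fully open); "xyz": the shift along the tool's x, y, z in m, a list of three; "twist": the turn about the tool's z in rad. In form: [{"claw": claw, "xyz": [tx, ty, tz], "twist": twist}, ...]. A call has exactly 5 rows; each row is the pose to reach, as a shift and turn from the pose commanded when the call began, along the tool's axes at that moment; what a row does not reach only later rows make up. A row lasts 1/10 s, in which the tool goes at most 50 mm and 8.59 degrees, less where a joint would pass 70% of its speed; a pose out of reach is approached as far as the arm can. A call with a gripper value outside its range is refused whole. The fingers move at their own pace and stop on an object; the grip force is fixed at half the most. Time passes only in rows, so rows that repeat a pose let the fingers close, or fill a call up. It gives the time, the measured TCP pose, the force and the opening at its end, in the units of the state.
- get_state(): the state, without advancing time (a new reading comes with each control period).
- cams.get_image(name): name is "scene" or "side" or "wrist"; returns a dict with "image" (400x640x3 uint8, red, green, blue), "z_map" (400x640 float32, m along the optical axis (not along the pixel's ray), 0 where there is no reading), "vfov" (degrees; the focal length in pixels is half the picture's height over the tangent of half this angle, whatever the lens; pixels are square), "cx", "cy" (the principal point, pixels), "R" (3x3) and "t" (3): a world point X has camera coordinates R X + t. Camera axes: x right, y down, z forward; pixel columns grow to the right and rows downward; lengths in m; the calibration is good to about 2 mm. A picture is of the moment at which its call begins.
- job.job_done(): hands the job in, once; it reports no verdict.
Trained networks look in a picture, given as the dict that the camera call returned (one of the last four; its "shot" number tells which), for a name from the list of things; names that differ only in an ending like _2 or _b are one class to them, and where a whole thing is asked for, a point or a joint stands for the part that bears it (a point fixed in the world has none). Each returns a list of dicts, best first, with "confidence" (0 to 1); they miss things now and then, are a little off and sometimes report something else, mostly with a low value. They report only what shows in the picture. A call takes as long as a camera call.
- cams.masks_of(label, picture): "pixels" (400x640 bool, what is visible of it).
- cams.tip_of(label, picture): "location" ([x, y, z] in m, in the coordinates of the camera as it stood for that picture, good to about 4 mm: a listed point, or the origin of a listed thing).
The state is a dict: "clock": time; "qpos": joint angles; "qd": joint speeds; "effort": joint torques, N m; "tool_pos": TCP position; "tcp_rot": TCP orientation; "contact_force": force on the tool from outside, world axes, zero at the start; "moment": the same for the moment, N m; "grip_width": opening from 0.0 (shut) to 1.0 (fully open).
Only numpy, scipy, OpenCV 4.12 (cv2) and the standard library are available. Lean on these libraries where they do the work, as an engineer would, in place of code of your own. Each camera call takes 0.05 s, during which the arm holds its last target.

## Task

The honey sample can hanging on the hook balance has been weighed: push its own handle bar back against the hook's sprung keeper, lift it out over the lip and off the hook, and stand the can gently upright on the tray with the two honey jars. Then take the other, waiting can by its handle and hang it on the hook in the same way, its bar pressing in past the keeper until it lies under the lip and the keeper has sprung shut behind it. The balance is delicate: do not wrench the hook or touch the balance with the gripper, and leave everything else where it stands.

Things in the scene. Friction and masses are not known exactly. Their poses are not given: they have to be found in the camera images.
- balance: Hook balance, fixed. Grey base 235 x 150, 35 mm high, with a display nose in front; 50 mm square column, 217 mm high, 100 mm behind the hook; from it a 25 mm wide load-cell beam carries the hook. Origin on the table below the hook's seat; z up, x from hook to column (front -x faces the robot), y across the hook = along a hanging can's bar.
- hook_seat (a point): Bottom of the hook's seat, a shallow groove along y, 205 mm above the table; axes as the balance. Hook 12 mm wide in y; seat from x = -11 to +22 mm, rising 8 deg either way; front limb's inner face at x = -5.5 mm. A hanging bar's centre is at x = 0, z = +4 mm, 5 mm free above it. Web and beam reach 27 mm below the seat; the column behind ends 12 mm above it.
- hook_lip (a point): Rounded back end of the lip over the hanging bar; 5 mm behind, 16.5 mm above hook_seat; lip 13 to 20 mm above the seat. Bar out: press it back to 12 mm behind the seat, raise it to 30 to 40 mm above (a can strikes the beam at 62), draw it forward over the lip. Bar in: back over the lip at 28 mm, pressing the face open to 12 mm behind the seat; down; forward under the lip.
- keeper (a joint): Angle of the sprung keeper (rad): 0 shut, pressed back towards the column up to 0.6; springs shut. Dark steel plate 20 mm wide in y, hinged about y. Spring torque 0.075 N m shut, 0.16 at 0.35 rad: a bar on the seat needs 3 N to start it, 6 to 7 N to hold it back. Pressing a bar back 12 mm opens it about 0.4 rad.
- keeper_pivot (a point): The keeper's hinge, 12 mm behind and 20 mm below hook_seat (fixed to the keeper, turns with it). With the keeper shut its upright front face is 6.5 mm behind hook_seat, from 1 to 32 mm above the seat, closing the mouth behind the lip; above, a thumb tab leans back 40 deg to 21 mm behind and 47 mm above hook_seat: a bar pressed straight down on the tab jams.
- weighed_can: The can on the hook at the start: lidded steel can, 56 mm diameter, 62 high, 0.2 to 0.4 kg, origin at the centre of its underside, z up. Rigid stirrup handle: at each side an upright flat strap (12 wide in x, 4 thick in y, 64 mm over both) up to z = 156 mm; between them on top a round bar 8 mm thick along y. Grip from above on the straps' outer faces, hook between the fingers.
- weighed_can_bar (a point): Middle of the weighed can's handle bar, on the bar's axis, 152 mm above the can's underside; axes as the can.
- waiting_can: The second can, identical to the weighed can (same sizes, origin and axes), standing upright on the table on the -y side of the balance, yaw within 0.9 rad, among jars and pots.
- waiting_can_bar (a point): Middle of the waiting can's handle bar, on the bar's axis, 152 mm above the can's underside; axes as the can.
- tray: Serving tray with paper mat, fixed, outside 320 (x) x 240 (y) mm, walls 5 mm thick and 22 mm high, inner floor 5 mm above the table; origin at the centre of its underside. Two honey jars stand on its far (+x) half.
- tray_free (a point): Middle of the free half of the tray's floor (75 mm from the tray's centre towards its -x end), at the floor's height.
- jar_1: Honey jar with metal lid, 78 mm diameter, 90 mm high, bystander on the tray; origin at the centre of its underside.
- jar_2: Honey jar like jar_1, bystander on the tray.
- jar_3: Honey jar like jar_1, bystander on the table near the waiting can.
- pot_1: Small clear sample pot with lid, 42 mm diameter, 58 mm high, bystander in front of the balance; origin at the centre of its underside.
- pot_2: Small sample pot like pot_1, bystander beyond the waiting can.
- pot_3: Larger sample pot, 52 mm diameter, 70 mm high, bystander near the waiting can; origin at the centre of its underside.
- marker: Capped marker pen, 130 mm long, 16 mm high, lying along its x axis between robot and balance, bystander.

How it is judged:
By the outcome, as a careful person would: the job done as asked, in the order asked, and still so for the second after the job is handed in, with the robot touching nothing.
It also fails if it takes over 64 s, if anything falls off the work surface, if the arm or the gripper's body presses on something with over 40 N, if the wrist force passes 120 N, or if a joint passes its speed limit or range.

## Working session

There is one attempt and no reset: what is moved stays moved. The work goes in short steps, Python scripts to look and compute and a tool call to move; the robot and the scene stay as the last step left them, time stands still between calls to the robot, and variables do not carry over. Pictures are saved under pics/ and viewed, and the job is handed in when it is done.

Besides the shell and the picture viewer there is one more tool, called after "Emit:" by a JSON object that holds its "fn" and its "kwargs", one argument or row to a line. carry_out: Moves the arm, as the interface text tells. Its arguments: {"type":"object","properties":{"commands":{"type":"array","items":{"type":"object","properties":{"claw":{"type":"number"},"xyz":{"type":"array","items":{"type":"number"}},"twist":{"type":"number"}}}}},"required":["commands"]}

```bash
ls -la; mkdir -p pics; cat > h.py <<'E'
import numpy as np, cv2
from bench import get_state, cams, job, arm
def save(p,name,f=1.0):
    im=cv2.cvtColor(p["image"],cv2.COLOR_RGB2BGR)
    cv2.imwrite("pics/"+name,im)
def foc(p): return p["image"].shape[0]/2/np.tan(np.radians(p["vfov"])/2)
def cam2w(p,X): 
    R=np.array(p["R"]);t=np.array(p["t"]); return (np.atleast_2d(X)-t)@R
def pix2w(p,u,v,z):
    f=foc(p); return cam2w(p,np.stack([(u-p["cx"])*z/f,(v-p["cy"])*z/f,z],-1))
def cloud(p):
    z=p["z_map"]; v,u=np.mgrid[:z.shape[0],:z.shape[1]]
    W=pix2w(p,u.ravel(),v.ravel(),z.ravel()).reshape(z.shape+(3,)); W[z<=0]=np.nan
    return W
def w2pix(p,X):
    c=np.array(p["R"])@np.array(X)+np.array(p["t"]);f=foc(p)
    return f*c[0]/c[2]+p["cx"],f*c[1]/c[2]+p["cy"]
E
python3 - <<'E'
from h import *
np.set_printoptions(precision=4,suppress=True)
s=get_state();print(s)
for n in ["scene","side","wrist"]:
    p=cams.get_image(n);save(p,n+"0.png");print(n,p["vfov"],p["cx"],p["cy"],"campos",-np.array(p["R"]).T@np.array(p["t"]),p["R"])
    L=["balance","hook_seat","hook_lip","keeper_pivot","weighed_can","weighed_can_bar","waiting_can","waiting_can_bar","tray","tray_free","jar_1","pot_1","pot_3","marker"]
    for l in L:
        for d in cams.tip_of(l,p)[:4]:
            print(n,l,round(d["confidence"],2),cam2w(p,d["location"])[0])
E
```

```text
total 12
drwxr-xr-x  3 agent agent 4096 Dec  7 16:32 .
drwxr-xr-x 23 root  root  4096 Dec  7 16:32 ..
drwxr-xr-x  2 agent agent 4096 Dec  7 16:32 pics
{'clock': 0.0, 'qpos': array([-1.317 ,  0.2766,  1.5061, -0.    ,  1.3607, -0.121 ]), 'qd': array([ 0.0001,  0.0009, -0.0004,  0.0004, -0.0006, -0.0008]), 'effort': array([  0.0012, -40.458 , -23.7228,   0.0701,   0.0344,  -0.0001]), 'tool_pos': array([ 0.2104, -0.5346,  0.2266]), 'tcp_rot': array([ 0.9825,  0.1863, -0.0001, -0.0009]), 'contact_force': array([ 0.8074, -0.554 , -0.4083]), 'moment': array([ 0.0266, -0.0413,  0.0091]), 'grip_width': 1.0006522814426042}
scene 43.82544401586796 321.8480968422221 195.36894350400686 campos [ 1.239  -0.8607  0.8346] [[ 0.7964  0.6044 -0.0224]
 [ 0.3063 -0.435  -0.8467]
 [-0.5215  0.6674 -0.5315]]
scene balance 0.75 [ 0.6107 -0.0393 -0.0009]
scene balance 0.53 [ 0.4974 -0.4012  0.1578]
scene hook_seat 0.63 [ 0.6091 -0.0392  0.2093]
scene hook_lip 0.95 [ 0.614  -0.0354  0.223 ]
scene keeper_pivot 0.52 [ 0.6243 -0.0351  0.1852]
scene weighed_can 0.58 [ 0.6111 -0.0442  0.0568]
scene weighed_can 0.
[... 1499 characters left out ...]
5349  0.3432 -0.0034]
side tray_free 0.92 [0.4623 0.3393 0.0025]
side tray_free 0.22 [ 0.4954 -0.4033 -0.0001]
side jar_1 0.8 [0.6153 0.3886 0.0021]
side jar_1 0.7 [ 0.6173  0.2818 -0.0011]
side pot_1 0.89 [ 0.6083 -0.2915  0.0014]
side pot_1 0.75 [ 0.7269 -0.339  -0.0025]
side pot_1 0.7 [ 0.4189  0.1127 -0.0008]
side pot_3 0.89 [ 0.6083 -0.2915  0.0014]
side pot_3 0.75 [ 0.7269 -0.339  -0.0025]
side pot_3 0.7 [ 0.4189  0.1127 -0.0008]
side marker 0.67 [ 0.4629  0.3382 -0.0002]
side marker 0.46 [ 0.3977 -0.042  -0.002 ]
wrist 60.70854181374437 316.8194932878092 203.8913972750397 campos [ 0.2771 -0.5084  0.3851] [[ 0.3652 -0.9309 -0.0011]
 [-0.9012 -0.3539  0.2501]
 [-0.2332 -0.0903 -0.9682]]
```

View pics/scene0.png

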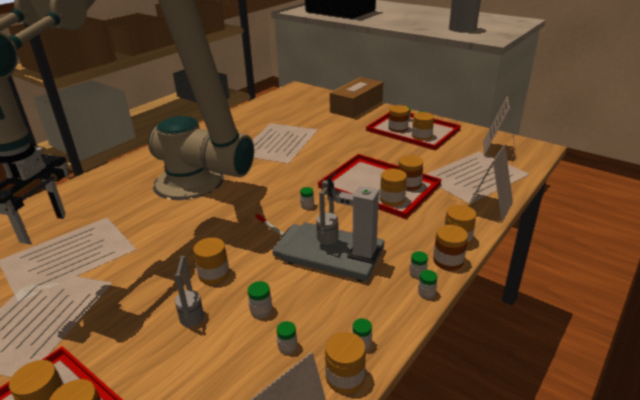

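View pics/side0.png

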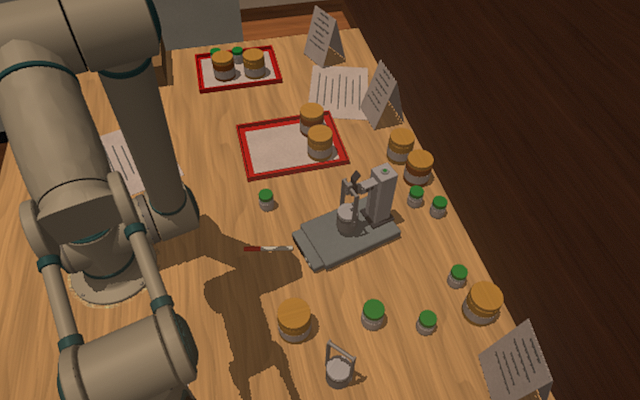

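View pics/wrist0.png

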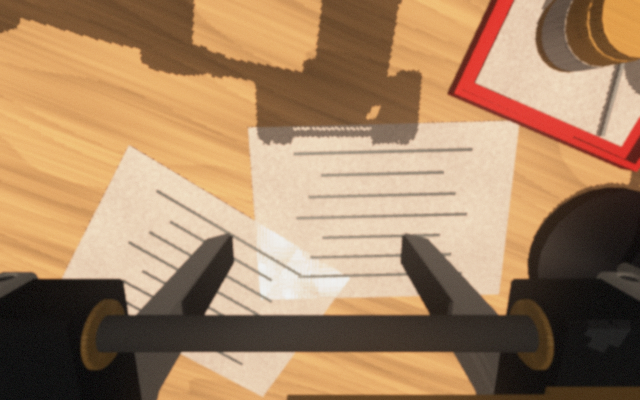

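The side view shows the balance near pixel (350,230), with its can hanging from the hook. The waiting can is at (340,365), jar_3 at (294,318) and the free half of the tray at (275,150). Next I'll measure yaws and precise positions.

```bash
python3 - <<'E'
from h import *
np.set_printoptions(precision=4,suppress=True)
for n in ["scene","side"]:
    p=cams.get_image(n);W=cloud(p)
    for l in ["balance","waiting_can","weighed_can","tray","keeper"]:
        for d in cams.masks_of(l,p)[:2]:
            m=d["pixels"]&np.isfinite(W[...,2]); P=W[m]; v,u=np.nonzero(d["pixels"])
            print(n,l,round(d["confidence"],2),m.sum(),"px",u.min(),u.max(),v.min(),v.max(),"min",P.min(0),"max",P.max(0))
            if l=="balance":
                for lo,hi in [(0.028,0.04)]:
                    Q=P[(P[:,2]>lo)&(P[:,2]<hi)]
                    if len(Q)>30: print(" rect",len(Q),cv2.minAreaRect(Q[:,:2].astype(np.float32)*1000))
                Q=P[(P[:,2]>.21)]
                if len(Q)>30: print(" colrect",len(Q),cv2.minAreaRect(Q[:,:2].astype(np.float32)*1000),Q.min(0),Q.max(0))
            if l=="tray":
                print(" rect",cv2.minAreaRect(P[P[:,2]>0.012][:,:2].astype(np.float32)*1000))
            if "can" in l:
                Q=P[(P[:,2]>.075)]; 
                if len(Q)>5:
                    print(" handle",len(Q),Q.mean(0))
                    zt=Q[:,2].max();B=Q[Q[:,2]>zt-.012];c=B.mean(0);U,S,V=np.linalg.svd(B[:,:2]-c[:2]);print("  bar",len(B),c,V[0],np.degrees(np.arctan2(V[0,1],V[0,0])),S, ((B[:,:2]-c[:2])@V[0]).min(),((B[:,:2]-c[:2])@V[0]).max())
                Q=P[(P[:,2]<(.075 if 'wait' in l else .14))]
                if len(Q)>5: print(" body",len(Q),Q.min(0),Q.max(0))
E
```

```text
scene balance 0.63 5629 px 272 384 172 281 min [ 0.3782 -0.1391 -0.004 ] max [0.7584 0.3105 0.254 ]
 rect 2484 ((614.8553466796875, -42.69751739501953), (266.6456604003906, 154.7144317626953), 15.247260093688965)
 colrect 403 ((667.1205444335938, -26.028884887695312), (136.7592315673828, 54.87881851196289), 14.152009963989258) [ 0.6012 -0.0514  0.2101] [0.7384 0.0131 0.254 ]
scene waiting_can 0.97 1291 px 174 204 257 327 min [ 0.3266 -0.4337 -0.0039] max [ 0.5245 -0.292   0.159 ]
 handle 397 [ 0.4979 -0.4076  0.121 ]
  bar 99 [ 0.4998 -0.4094  0.1544] [ 0.6618 -0.7497] -48.562394464920494 [0.2078 0.0266] -0.03737882680796389 0.027605881869005117
 body 894 [ 0.3266 -0.4337 -0.0039] [ 0.5245 -0.292   0.0746]
scene waiting_can 0.19 727 px 247 271 282 318 min [ 0.5848 -0.3222 -0.0003] max [ 0.6353 -0.2713  0.074 ]
 body 727 [ 0.5848 -0.3222 -0.0003] [ 0.6353 -0.2713  0.074 ]
scene weighed_can 0.63 796 px 316 337 187 244 min [ 0.4774 -0.0773 -0.0012] max [0.6419 0.1236 0.2144]
 handle 694 [ 0.6204 -0.0549  0.1261]
  bar 42 [ 0.6195 -0.0648  0.2104] [ 0.2711 -0.9626] -74.27314615434948 [0.
[... 1123 characters left out ...]
]
side waiting_can 0.3 411 px 416 436 309 334 min [ 0.7054 -0.361   0.0046] max [ 0.7471 -0.3186  0.0634]
 body 411 [ 0.7054 -0.361   0.0046] [ 0.7471 -0.3186  0.0634]
side weighed_can 0.59 692 px 337 358 180 232 min [ 0.5847 -0.0769 -0.0044] max [0.6654 0.0834 0.2163]
 handle 623 [ 0.609  -0.0504  0.1271]
  bar 29 [ 0.6156 -0.0574  0.211 ] [ 0.2805 -0.9598] -73.70767693667639 [0.1187 0.012 ] -0.04475761627172207 0.017839094371192687
 body 541 [ 0.5847 -0.0769 -0.0044] [0.6654 0.0834 0.1395]
side tray 0.55 4449 px 237 349 110 180 min [ 0.3752  0.2125 -0.0076] max [0.6977 0.4663 0.0286]
 rect ((535.9973754882812, 339.02630615234375), (319.1641540527344, 247.5296173095703), 1.0543456077575684)
```

Emit:
{"fn": "carry_out", "kwargs": {
  "commands": [
    {"claw":100,"xyz":[0.03,-0.018,-0.03],"twist":0.02},
    {"claw":100,"xyz":[0.07,-0.042,-0.06],"twist":0.04},
    {"claw":100,"xyz":[0.11,-0.066,-0.08],"twist":0.06},
    {"claw":100,"xyz":[0.15,-0.09,-0.1],"twist":0.08},
    {"claw":100,"xyz":[0.19,-0.114,-0.12],"twist":0.108}
  ]
}}

```text
clock: 3.35
tool_pos: [0.342, -0.3635, 0.3455]
tcp_rot: [0.991, 0.132, 0.0, 0.0]
contact_force: [1.2, -0.3, -0.6]
grip_width: 1.0
```

Emit:
{"fn": "carry_out", "kwargs": {
  "commands": [
    {"claw":100,"xyz":[0.035,-0.027,-0.003],"twist":0},
    {"claw":100,"xyz":[0.07,-0.054,-0.006],"twist":0},
    {"claw":100,"xyz":[0.105,-0.081,-0.009],"twist":0},
    {"claw":100,"xyz":[0.14,-0.108,-0.012],"twist":0},
    {"claw":100,"xyz":[0.175,-0.135,-0.015],"twist":0}
  ]
}}

```text
clock: 3.85
tool_pos: [0.4753, -0.187, 0.3598]
tcp_rot: [0.991, 0.133, 0.0, 0.0]
contact_force: [0.5, -1.1, -0.3]
grip_width: 1.0
```

Emit:
{"fn": "carry_out", "kwargs": {
  "commands": [
    {"claw":100,"xyz":[0.035,-0.027,0],"twist":0},
    {"claw":100,"xyz":[0.07,-0.054,0],"twist":0},
    {"claw":100,"xyz":[0.105,-0.08,0],"twist":0},
    {"claw":100,"xyz":[0.135,-0.1,0],"twist":0},
    {"claw":100,"xyz":[0.135,-0.1,0],"twist":0}
  ]
}}

```text
clock: 4.35
tool_pos: [0.5807, -0.0531, 0.3585]
tcp_rot: [0.991, 0.136, 0.0, -0.001]
contact_force: [0.6, -0.5, 0.3]
grip_width: 1.0
```

```bash
python3 - <<'E'
from h import *
np.set_printoptions(precision=4,suppress=True)
s=get_state();print(s["clock"],s["tool_pos"],s["tcp_rot"],s["contact_force"])
p=cams.get_image("wrist");save(p,"wrist1.png")
np.savez("w1.npz",**{k:np.array(v) for k,v in p.items()})
for l in ["hook_seat","hook_lip","weighed_can_bar","keeper_pivot"]:
    for d in cams.tip_of(l,p)[:2]: print(l,round(d["confidence"],2),cam2w(p,d["location"])[0])
E
```

```text
4.35 [ 0.5807 -0.0531  0.3585] [ 0.9908  0.1355  0.0003 -0.0009] [ 0.6181 -0.5379  0.3362]
hook_seat 0.84 [ 0.6092 -0.0408  0.2003]
hook_lip 0.72 [ 0.6169 -0.0394  0.2231]
weighed_can_bar 0.63 [0.6175 0.2851 0.0064]
keeper_pivot 0.73 [ 0.6239 -0.0368  0.1851]
```

View pics/wrist1.png

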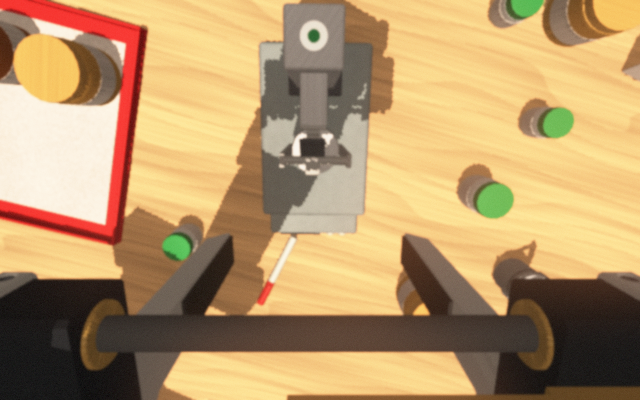

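The wrist view shows the column at (315,40) and the hook with the can's bar at about (280–350, 155), nearly level in the picture. That means the tool yaw already matches. The marker is at (278,270) and pot_1 at (178,245).

```bash
python3 - <<'E'
from h import *
np.set_printoptions(precision=4,suppress=True)
p=dict(np.load("w1.npz")); W=cloud(p)
im=p["image"][110:200,250:380]; cv2.imwrite("pics/crop1.png",cv2.resize(cv2.cvtColor(im,cv2.COLOR_RGB2BGR),None,fx=6,fy=6,interpolation=cv2.INTER_CUBIC))
h=.267
ex=np.array([np.cos(h),np.sin(h)]);ey=np.array([-np.sin(h),np.cos(h)])
sub=W[0:200,250:390].reshape(-1,3)
# column top
Q=sub[(sub[:,2]>.2)&(sub[:,0]>.665)]
print("column",len(Q),cv2.minAreaRect(Q[:,:2].astype(np.float32)*1000),Q[:,2].mean())
zm=W[120:190,250:380]
for v in range(140,176,3):
    r=zm[v-120]; print(v,' '.join('%3d'%(1000*z) if z==z else '---' for z in r[15:110:4,2]))
# bar ends: points away from hook centre
c=np.array([.611,-.040])
S=zm.reshape(-1,3);d=S[:,:2]-c;a=d@ex;b=d@ey
m=(S[:,2]>.2)&(S[:,2]<.22)&(abs(b)>13)&(abs(b)<40) if 0 else (S[:,2]>.2)&(S[:,2]<.22)&(abs(b)>.013)&(abs(b)<.04)&(abs(a)<.03)
B=S[m];print("bar",len(B),B.mean(0),"b range",b[m].min(),b[m].max(),"a",np.median(a[m][b[m]>0]),np.median(a[m][b[m]<0]))
U,s,V=np.linalg.svd(B[:,:2]-B[:,:2].mean(0));print(V[0],np.degrees(np.arctan2(-V[0,0],V[0,1])))
E
```

```text
column 4229 ((699.5403442382812, -15.902481079101562), (68.38557434082031, 49.823211669921875), 15.160786628723145) 0.21735325006955117
140  34  36  36  34  37  35  34 104 118 253 253 252 253 252 254 118 118 120  33  36  35  35  35  35
143  36  35  33  33  34  35  98 --- 119 250 250 251 252 251 251 189 120 118 116  34 ---  34  36  34
146  34  34  34  35  35  34 140 118 118 248 248 248 247 247 249 189 118 117 119 132  34  34  34  35
149  35  33  34  35  35 175 141 119 118 246 244 246 245 245 245 119 118 118 118 147 167  36  34  35
152  37  35  35  34 204 194 142 119 119 241 242 241 242 241 242 116 117 119 119 149 196 198  35  34
155  34  35  36  35 213 210 209 208 211 238 238 240 239 238 238 120 118 118 118 151 199 213  34  34
158  37  34  34  36 214 212 212 214 211 212 225 224 225 225 212 212 212 212 212 212 212 211  35  34
161  35  35  36  36 213 212 212 213 212 213 226 223 225 224 213 212 213 214 213 212 213 213  36  34
164  34  33 ---  35 214  33  34  34 119 118 224 225 224 225 211 209 210 210 210 211 211 212  34  34
167  35  34  35  35  34  35  35  35  34 119 224 225 223 225 119 118 118  34  35  35  34 212 ---  35
170  36  33  34  34  34  33  34  35  35  34 225 225 224 224 119 118  34  34  35  34  35  35  35  36
173  35  35  36  36  35  34  35  33  35  35 225 224 226 227  35  36  36  34  35  35  34  33  34  35
bar 452 [ 0.6128 -0.0416  0.2124] b range -0.03350526309877675 0.030259727679105917 a 0.001832379253561866 0.0010822524448295874
[ 0.2499 -0.9683] -165.52972873939208
```

View pics/crop1.png

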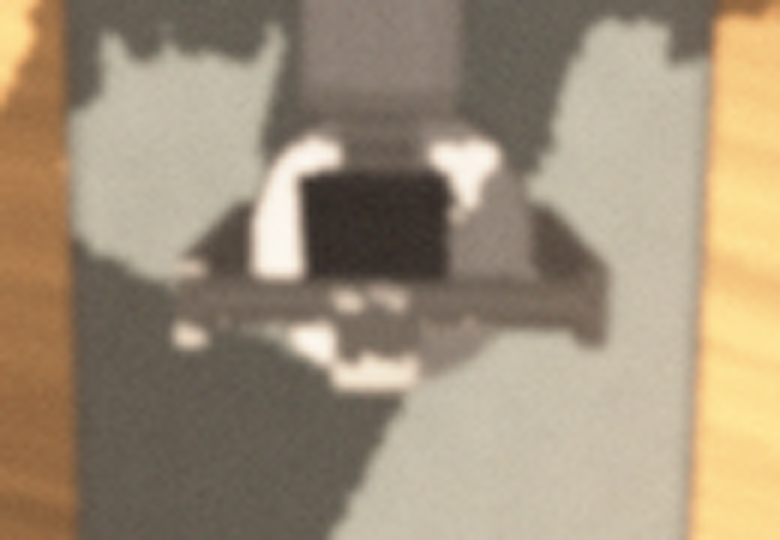

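Emit:
{"fn": "carry_out", "kwargs": {
  "commands": [
    {"claw":100,"xyz":[0.017,-0.002,0.01],"twist":0.008},
    {"claw":100,"xyz":[0.034,-0.003,0.03],"twist":0.008},
    {"claw":100,"xyz":[0.034,-0.003,0.06],"twist":0.008},
    {"claw":100,"xyz":[0.034,-0.003,0.07],"twist":0.008},
    {"claw":100,"xyz":[0.034,-0.003,0.07],"twist":0.008}
  ]
}}

```text
clock: 5.1
tool_pos: [0.6096, -0.0449, 0.2873]
tcp_rot: [0.992, 0.129, -0.002, -0.001]
contact_force: [-0.2, 0.1, 0.8]
grip_width: 1.002
```

Emit:
{"fn": "carry_out", "kwargs": {
  "commands": [
    {"claw":100,"xyz":[0.002,-0.002,0.02],"twist":0},
    {"claw":100,"xyz":[0.002,-0.002,0.05],"twist":0},
    {"claw":100,"xyz":[0.002,-0.002,0.075],"twist":0},
    {"claw":100,"xyz":[0.002,-0.002,0.085],"twist":0},
    {"claw":100,"xyz":[0.002,-0.002,0.085],"twist":0}
  ]
}}

```text
clock: 5.6
tool_pos: [0.6116, -0.0425, 0.2042]
tcp_rot: [0.992, 0.129, -0.0, -0.0]
contact_force: [-0.0, -0.3, -0.5]
grip_width: 0.998
```

```bash
python3 - <<'E'
from h import *
np.set_printoptions(precision=4,suppress=True)
p=cams.get_image("wrist");save(p,"wrist2.png")
q=cams.get_image("side");im=q["image"][130:260,270:430];cv2.imwrite("pics/side2.png",cv2.resize(im[...,::-1],None,fx=4.5,fy=4.5,interpolation=cv2.INTER_CUBIC))
s=get_state();print(s["clock"],s["tool_pos"],s["tcp_rot"],s["contact_force"])
E
```

```text
5.7 [ 0.6129 -0.0427  0.2061] [0.9917 0.1289 0.0014 0.0005] [ 0.2037 -0.2298  0.8315]
```

View pics/wrist2.png

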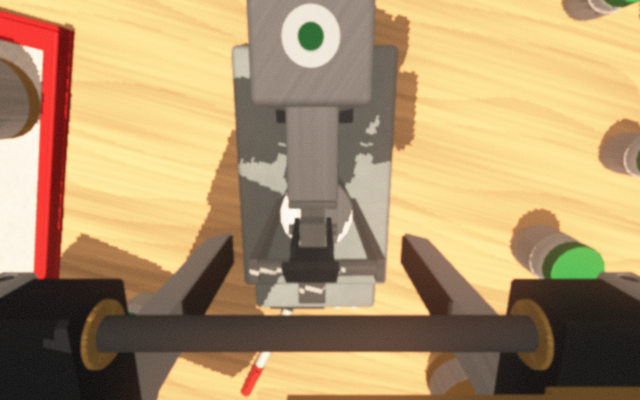

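View pics/side2.png

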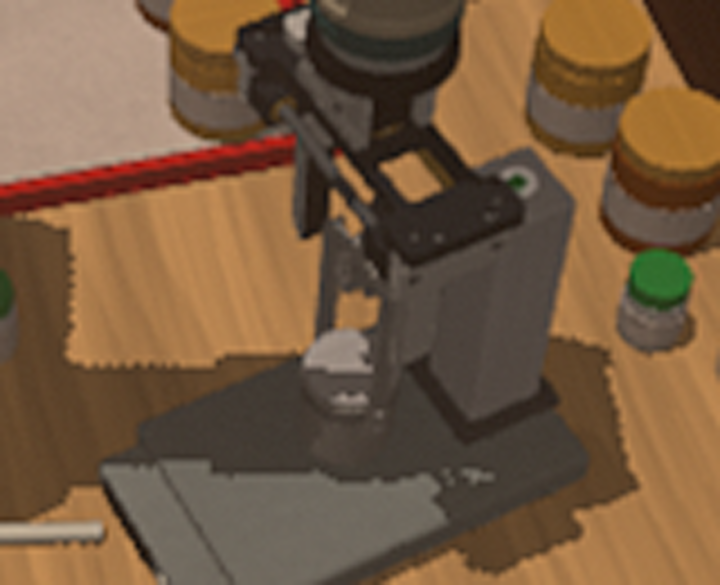

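The bar is centred between the fingers (250–385 against fingers at 232–402). Lowering a little, then closing.

Emit:
{"fn": "carry_out", "kwargs": {
  "commands": [
    {"claw":100,"xyz":[0.0,0.0,0.003],"twist":0},
    {"claw":78,"xyz":[0.0,0.0,0.003],"twist":0},
    {"claw":70,"xyz":[0.0,0.0,0.003],"twist":0},
    {"claw":50,"xyz":[0.0,0.0,0.003],"twist":0},
    {"claw":50,"xyz":[0.0,0.0,0.003],"twist":0}
  ]
}}

```text
clock: 6.2
tool_pos: [0.6119, -0.0423, 0.2016]
tcp_rot: [0.992, 0.129, 0.0, 0.0]
contact_force: [0.1, -0.0, -0.5]
grip_width: 0.694
```

Emit:
{"fn": "carry_out", "kwargs": {
  "commands": [
    {"claw":50,"xyz":[0.0,0.0,0],"twist":0},
    {"claw":50,"xyz":[0.0,0.0,0],"twist":0},
    {"claw":50,"xyz":[0.0,0.0,0.0],"twist":0},
    {"claw":50,"xyz":[0.0,0.0,0.0],"twist":0},
    {"claw":50,"xyz":[0.0,0.0,0.0],"twist":0}
  ]
}}

```text
clock: 6.7
tool_pos: [0.6119, -0.0423, 0.2016]
tcp_rot: [0.992, 0.129, 0.0, 0.0]
contact_force: [-0.7, 0.4, 1.9]
grip_width: 0.678
```

```bash
cat > lk.py <<'E'
import sys
from h import *
np.set_printoptions(precision=4,suppress=True)
n=sys.argv[1]
if "w" in sys.argv[2]:
    p=cams.get_image("wrist");im=p["image"][180:310,210:420];cv2.imwrite(f"pics/{n}w.png",cv2.resize(im[...,::-1],None,fx=3.8,fy=3.8,interpolation=cv2.INTER_CUBIC))
if "s" in sys.argv[2]:
    q=cams.get_image("side");im=q["image"][130:260,270:430];cv2.imwrite(f"pics/{n}s.png",cv2.resize(im[...,::-1],None,fx=4.5,fy=4.5,interpolation=cv2.INTER_CUBIC))
if "c" in sys.argv[2]:
    q=cams.get_image("scene");im=q["image"][150:290,250:410];cv2.imwrite(f"pics/{n}c.png",cv2.resize(im[...,::-1],None,fx=4.2,fy=4.2,interpolation=cv2.INTER_CUBIC))
s=get_state();print(s["clock"],s["tool_pos"],s["tcp_rot"],s["contact_force"],s["moment"],s["grip_width"])
E
python3 lk.py a wc
```

```text
6.8 [ 0.6119 -0.0423  0.2016] [0.9916 0.129  0.0001 0.    ] [-0.5217  0.2665  2.1357] [0.1317 0.0596 0.0399] 0.6796116139871456
```

View pics/aw.png

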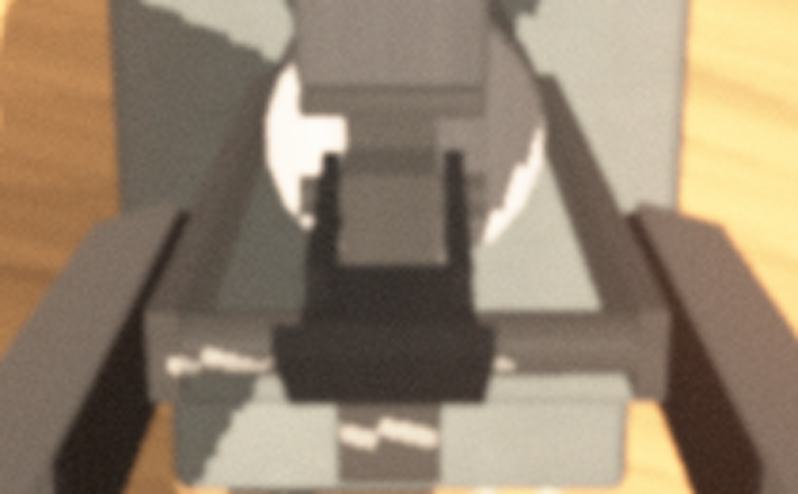

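View pics/ac.png

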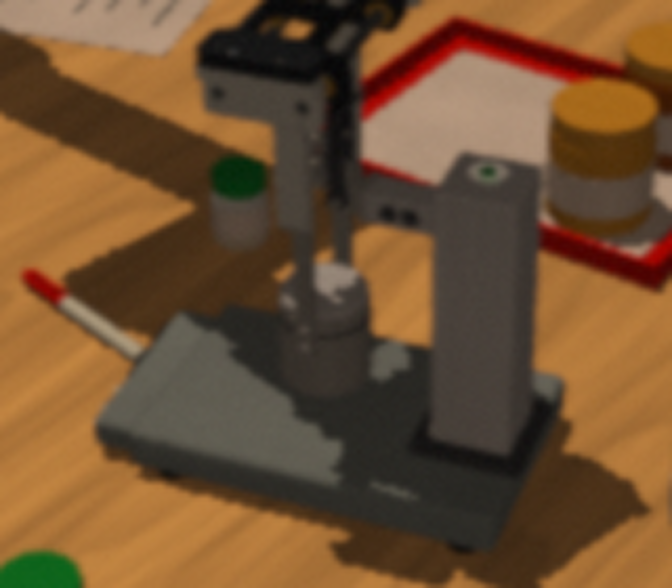

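Gripped at 0.68, which is 64 mm over the straps. Raising 2.5 mm, then pressing back slowly.

Emit:
{"fn": "carry_out", "kwargs": {
  "commands": [
    {"claw":50,"xyz":[0.0,0.0,-0.0025],"twist":0},
    {"claw":50,"xyz":[0.003,0.0,-0.003],"twist":0},
    {"claw":50,"xyz":[0.006,0.0,-0.003],"twist":0},
    {"claw":50,"xyz":[0.009,0.0,-0.0035],"twist":0},
    {"claw":50,"xyz":[0.012,0.0,-0.004],"twist":0}
  ]
}}

```text
clock: 7.3
tool_pos: [0.6215, -0.0396, 0.2043]
tcp_rot: [0.992, 0.129, -0.003, 0.0]
contact_force: [-6.5, -1.9, -4.2]
grip_width: 0.68
```

```bash
python3 lk.py b wc
```

```text
7.4 [ 0.6218 -0.0395  0.2043] [ 0.9916  0.1291 -0.0025 -0.    ] [-5.4321 -1.2279 -2.6387] [-0.2794  0.9088  0.049 ] 0.6779362513419105
```

View pics/bw.png

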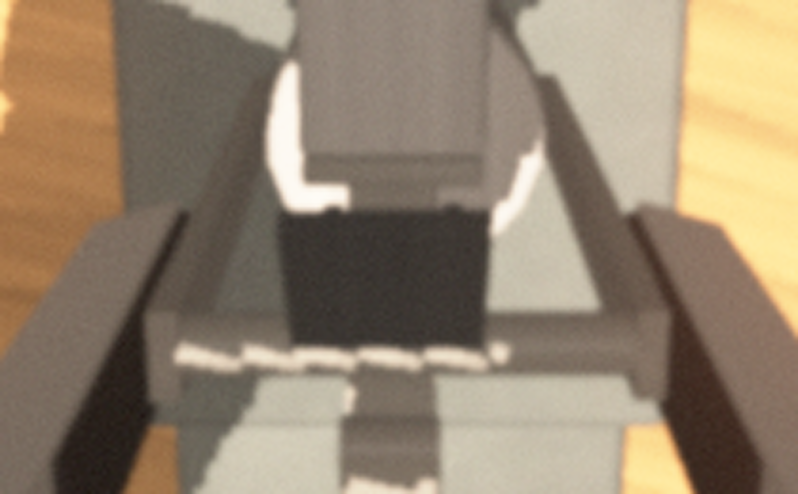

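View pics/bc.png

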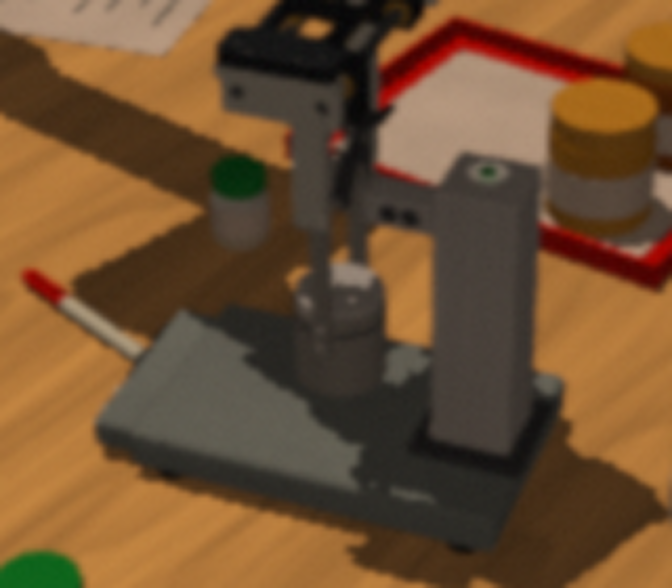

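The keeper is open and the bar lies just behind the lip, reading –6.5 N as expected. Pressing 3 mm more, then lifting.

Emit:
{"fn": "carry_out", "kwargs": {
  "commands": [
    {"claw":50,"xyz":[0.003,0.0,0],"twist":0},
    {"claw":50,"xyz":[0.003,0.0,-0.003],"twist":0},
    {"claw":50,"xyz":[0.003,0.0,-0.008],"twist":0},
    {"claw":50,"xyz":[0.003,0.0,-0.013],"twist":0},
    {"claw":50,"xyz":[0.003,0.0,-0.018],"twist":0}
  ]
}}

```text
clock: 7.9
tool_pos: [0.6261, -0.0384, 0.2232]
tcp_rot: [0.992, 0.129, -0.001, -0.0]
contact_force: [-3.0, -0.5, -2.9]
grip_width: 0.68
```

```bash
python3 lk.py c w
```

```text
7.95 [ 0.6268 -0.0385  0.2244] [0.9916 0.129  0.0007 0.0001] [-2.3917 -0.1956 -2.9129] [-0.0795  0.4694 -0.0031] 0.678107705146185
```

View pics/cw.png

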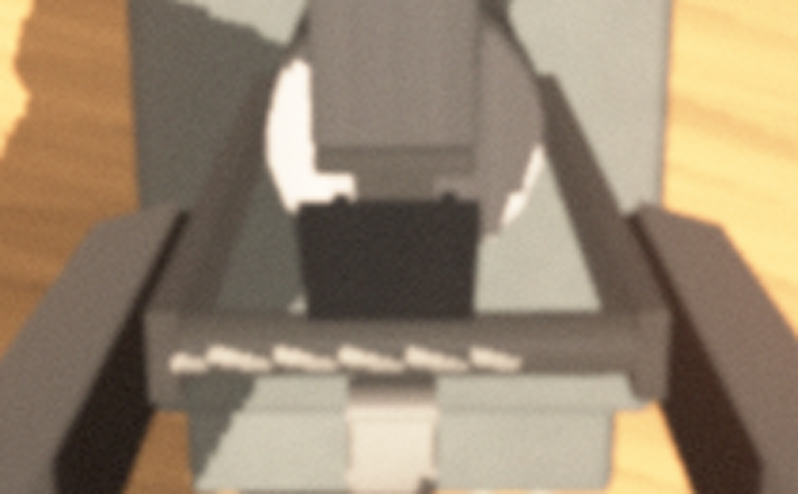

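The bar is above the lip. Raising it 11 mm more, then drawing it forward.

Emit:
{"fn": "carry_out", "kwargs": {
  "commands": [
    {"claw":50,"xyz":[0.0,0.0,-0.006],"twist":0},
    {"claw":50,"xyz":[0.0,0.0,-0.011],"twist":0},
    {"claw":50,"xyz":[-0.006,0.0,-0.012],"twist":0},
    {"claw":50,"xyz":[-0.014,0.0,-0.012],"twist":0},
    {"claw":50,"xyz":[-0.024,0.0,-0.012],"twist":0}
  ]
}}

```text
clock: 8.45
tool_pos: [0.6032, -0.0446, 0.2357]
tcp_rot: [0.992, 0.129, 0.001, 0.0]
contact_force: [0.2, 0.9, -3.2]
grip_width: 0.679
```

Emit:
{"fn": "carry_out", "kwargs": {
  "commands": [
    {"claw":50,"xyz":[-0.015,0.0,0],"twist":0},
    {"claw":50,"xyz":[-0.03,0.0,0],"twist":0},
    {"claw":50,"xyz":[-0.045,0.0,0],"twist":0},
    {"claw":50,"xyz":[-0.06,0.0,0],"twist":0},
    {"claw":50,"xyz":[-0.075,0.0,0],"twist":0}
  ]
}}

```text
clock: 8.95
tool_pos: [0.5294, -0.0641, 0.2355]
tcp_rot: [0.992, 0.129, 0.0, 0.0]
contact_force: [0.3, -0.3, -3.8]
grip_width: 0.679
```

```bash
python3 lk.py d cs
```

```text
9.05 [ 0.5282 -0.0642  0.2357] [ 0.9917  0.1286 -0.0006  0.    ] [-0.0658 -0.4539 -3.2234] [-0.0261 -0.0524 -0.0194] 0.6744319644794987
```

View pics/dc.png

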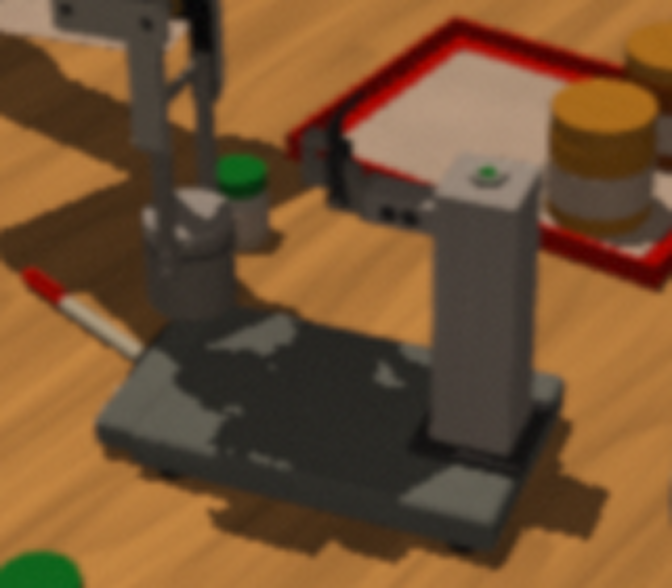

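View pics/ds.png

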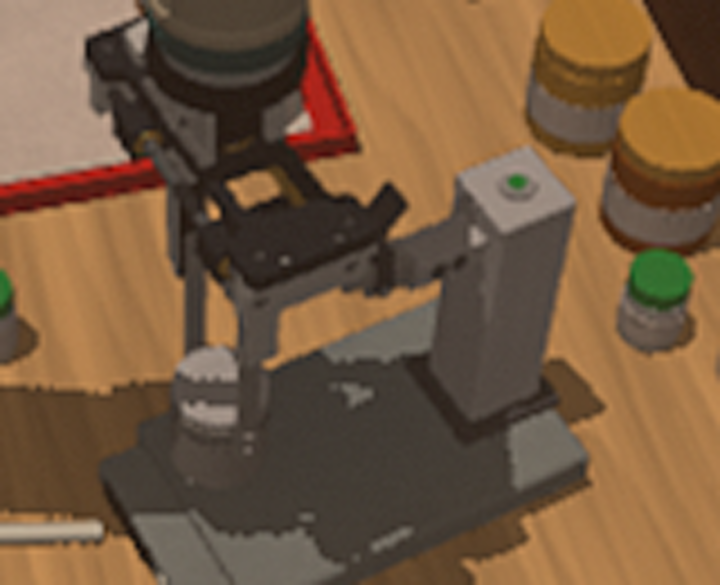

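The can is clear of the hook. Carrying it to the tray.

Emit:
{"fn": "carry_out", "kwargs": {
  "commands": [
    {"claw":50,"xyz":[0.003,-0.025,-0.012],"twist":0},
    {"claw":50,"xyz":[0.006,-0.065,-0.02],"twist":0},
    {"claw":50,"xyz":[0.01,-0.11,-0.025],"twist":0},
    {"claw":50,"xyz":[0.014,-0.155,-0.025],"twist":0},
    {"claw":50,"xyz":[0.018,-0.2,-0.025],"twist":0}
  ]
}}

```text
clock: 9.55
tool_pos: [0.4972, 0.1359, 0.2609]
tcp_rot: [0.992, 0.129, 0.001, -0.0]
contact_force: [0.5, 0.7, -3.0]
grip_width: 0.678
```

Emit:
{"fn": "carry_out", "kwargs": {
  "commands": [
    {"claw":50,"xyz":[0.004,-0.045,0],"twist":0},
    {"claw":50,"xyz":[0.008,-0.09,0],"twist":0},
    {"claw":50,"xyz":[0.012,-0.135,0],"twist":0},
    {"claw":50,"xyz":[0.016,-0.175,0],"twist":0},
    {"claw":50,"xyz":[0.018,-0.2,0.01],"twist":0}
  ]
}}

```text
clock: 10.05
tool_pos: [0.4635, 0.3361, 0.2516]
tcp_rot: [0.991, 0.13, 0.002, -0.002]
contact_force: [0.2, 0.2, -3.4]
grip_width: 0.679
```

```bash
python3 - <<'E'
from h import *
s=get_state();print(s["clock"],s["tool_pos"],s["tcp_rot"],s["contact_force"],s["grip_width"])
p=cams.get_image("side");save(p,"side3.png")
E
```

```text
10.05 [0.46352147 0.33614806 0.25159025] [ 0.9914871   0.13017851  0.0020071  -0.00168928] [ 0.19435512  0.20319705 -3.44452082] 0.6793906548247287
```

View pics/side3.png

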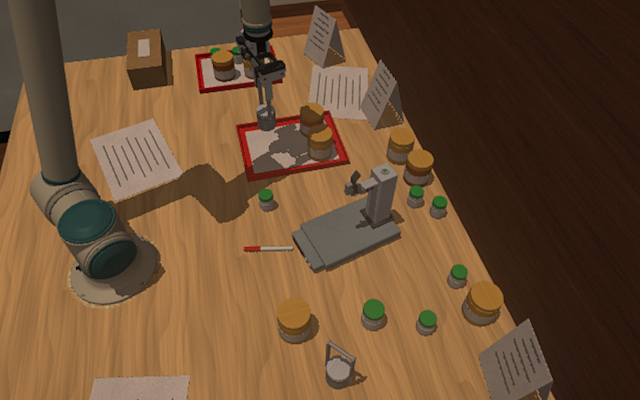

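The can is over the free half of the tray. Lowering it, with slow last steps.

Emit:
{"fn": "carry_out", "kwargs": {
  "commands": [
    {"claw":50,"xyz":[0.0,0.0,0.02],"twist":0},
    {"claw":50,"xyz":[0.0,0.0,0.05],"twist":0},
    {"claw":50,"xyz":[0.0,0.0,0.075],"twist":0},
    {"claw":50,"xyz":[0.0,0.0,0.088],"twist":0},
    {"claw":50,"xyz":[0.0,0.0,0.094],"twist":0}
  ]
}}

```text
clock: 10.6
tool_pos: [0.4628, 0.3318, 0.1551]
tcp_rot: [0.992, 0.129, -0.001, 0.0]
contact_force: [-0.2, 0.1, -2.6]
grip_width: 0.678
```

Emit:
{"fn": "carry_out", "kwargs": {
  "commands": [
    {"claw":50,"xyz":[0.0,0.0,0.0015],"twist":0},
    {"claw":50,"xyz":[0.0,0.0,0.003],"twist":0},
    {"claw":50,"xyz":[0.0,0.0,0.0045],"twist":0},
    {"claw":50,"xyz":[0.0,0.0,0.006],"twist":0},
    {"claw":50,"xyz":[0.0,0.0,0.006],"twist":0}
  ]
}}

```text
clock: 11.1
tool_pos: [0.4631, 0.3321, 0.1508]
tcp_rot: [0.992, 0.129, 0.0, -0.0]
contact_force: [-0.1, 0.3, -3.4]
grip_width: 0.677
```

Emit:
{"fn": "carry_out", "kwargs": {
  "commands": [
    {"claw":50,"xyz":[0.0,0.0,0.0007],"twist":0},
    {"claw":50,"xyz":[0.0,0.0,0.0014],"twist":0},
    {"claw":50,"xyz":[0.0,0.0,0.002],"twist":0},
    {"claw":50,"xyz":[0.0,0.0,0.002],"twist":0},
    {"claw":50,"xyz":[0.0,0.0,0.002],"twist":0}
  ]
}}

```text
clock: 11.6
tool_pos: [0.4633, 0.3322, 0.1498]
tcp_rot: [0.992, 0.129, 0.001, -0.0]
contact_force: [-1.5, -1.5, 4.9]
grip_width: 0.679
```

The can is on the floor (the vertical force turned upward). Backing off 0.8 mm and opening.

Emit:
{"fn": "carry_out", "kwargs": {
  "commands": [
    {"claw":50,"xyz":[0.0,0.0,-0.0008],"twist":0},
    {"claw":50,"xyz":[0.0,0.0,-0.0008],"twist":0},
    {"claw":72,"xyz":[0.0,0.0,-0.0008],"twist":0},
    {"claw":85,"xyz":[0.0,0.0,-0.0008],"twist":0},
    {"claw":100,"xyz":[0.0,0.0,-0.0008],"twist":0}
  ]
}}

```text
clock: 12.1
tool_pos: [0.4631, 0.3321, 0.1489]
tcp_rot: [0.992, 0.129, -0.0, 0.0]
contact_force: [-0.1, 0.5, 0.6]
grip_width: 0.853
```

Emit:
{"fn": "carry_out", "kwargs": {
  "commands": [
    {"claw":100,"xyz":[0.0,0.0,0],"twist":0},
    {"claw":100,"xyz":[0.0,0.0,0],"twist":0},
    {"claw":100,"xyz":[0.0,0.0,-0.015],"twist":0},
    {"claw":100,"xyz":[0.0,0.0,-0.04],"twist":0},
    {"claw":100,"xyz":[0.0,0.0,-0.08],"twist":0}
  ]
}}

```text
clock: 12.6
tool_pos: [0.4616, 0.3313, 0.2277]
tcp_rot: [0.992, 0.129, -0.003, 0.001]
contact_force: [0.0, -0.5, -0.4]
grip_width: 1.003
```

```bash
python3 - <<'E'
from h import *
np.set_printoptions(precision=4,suppress=True)
s=get_state();print(s["clock"],s["tool_pos"],s["tcp_rot"],s["contact_force"],s["grip_width"])
p=cams.get_image("side");save(p,"side4.png")
p=cams.get_image("wrist");save(p,"wrist4.png")
for d in cams.tip_of("weighed_can_bar",p)[:1]: print(cam2w(p,d["location"]))
E
```

```text
12.6 [0.4616 0.3313 0.2277] [ 0.9916  0.129  -0.0027  0.0011] [ 0.0312 -0.4756 -0.353 ] 1.0026995032208248
[[0.4621 0.333  0.1593]]
```

View pics/wrist4.png

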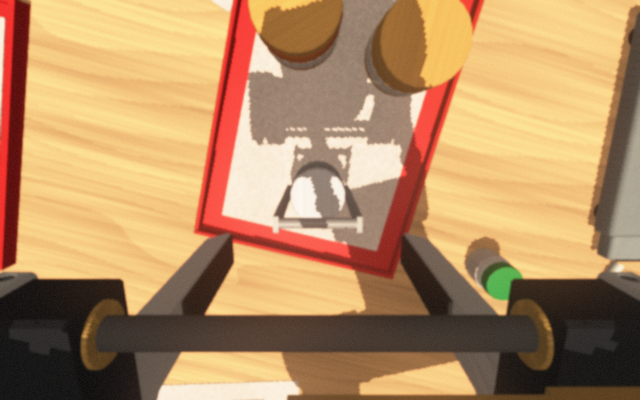

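View pics/side4.png

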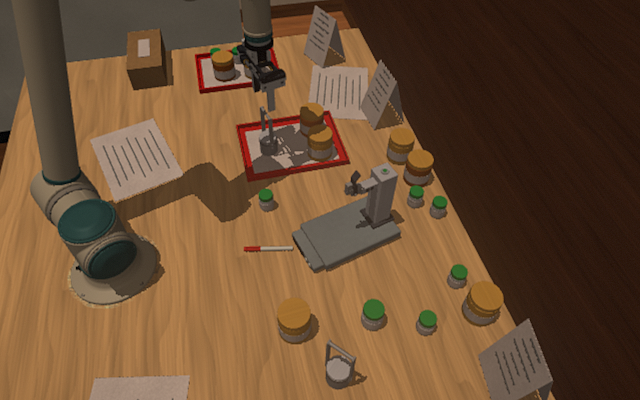

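The weighed can stands upright on the tray at (269,145) in the side view, with its bar at z = 0.159 (0.157 expected). On to the waiting can.

Emit:
{"fn": "carry_out", "kwargs": {
  "commands": [
    {"claw":100,"xyz":[0.0,0.01,-0.03],"twist":0},
    {"claw":100,"xyz":[-0.01,0.05,-0.055],"twist":0},
    {"claw":100,"xyz":[-0.02,0.095,-0.07],"twist":0},
    {"claw":100,"xyz":[-0.032,0.14,-0.08],"twist":0},
    {"claw":100,"xyz":[-0.044,0.188,-0.08],"twist":0}
  ]
}}

```text
clock: 13.25
tool_pos: [0.4687, 0.1378, 0.3096]
tcp_rot: [0.992, 0.13, 0.001, 0.0]
contact_force: [0.6, -0.8, 0.1]
grip_width: 0.997
```

Emit:
{"fn": "carry_out", "kwargs": {
  "commands": [
    {"claw":100,"xyz":[-0.012,0.048,0],"twist":0},
    {"claw":100,"xyz":[-0.024,0.096,0],"twist":0},
    {"claw":100,"xyz":[-0.036,0.144,0],"twist":0},
    {"claw":100,"xyz":[-0.048,0.192,0],"twist":0},
    {"claw":100,"xyz":[-0.06,0.24,0],"twist":0}
  ]
}}

```text
clock: 13.75
tool_pos: [0.4711, -0.11, 0.308]
tcp_rot: [0.992, 0.129, -0.001, -0.0]
contact_force: [0.8, 1.2, 0.2]
grip_width: 1.0
```

Emit:
{"fn": "carry_out", "kwargs": {
  "commands": [
    {"claw":100,"xyz":[-0.012,0.048,0],"twist":-0.1},
    {"claw":100,"xyz":[-0.024,0.096,0],"twist":-0.2},
    {"claw":100,"xyz":[-0.036,0.144,0],"twist":-0.3},
    {"claw":100,"xyz":[-0.048,0.192,0],"twist":-0.4},
    {"claw":100,"xyz":[-0.06,0.24,0],"twist":-0.469}
  ]
}}

```text
clock: 14.25
tool_pos: [0.4747, -0.3574, 0.3077]
tcp_rot: [0.934, 0.357, -0.0, -0.001]
contact_force: [-0.2, 0.6, -0.2]
grip_width: 0.999
```

Emit:
{"fn": "carry_out", "kwargs": {
  "commands": [
    {"claw":100,"xyz":[-0.02,0.023,0.005],"twist":0},
    {"claw":100,"xyz":[-0.044,0.049,0.01],"twist":0},
    {"claw":100,"xyz":[-0.044,0.049,0.01],"twist":0},
    {"claw":100,"xyz":[-0.044,0.049,0.01],"twist":0},
    {"claw":100,"xyz":[-0.044,0.049,0.01],"twist":0}
  ]
}}

```text
clock: 14.75
tool_pos: [0.4751, -0.4204, 0.2987]
tcp_rot: [0.934, 0.356, -0.0, -0.001]
contact_force: [-0.2, 0.1, -0.3]
grip_width: 1.0
```

```bash
python3 - <<'E'
from h import *
np.set_printoptions(precision=4,suppress=True)
s=get_state();print(s["clock"],s["tool_pos"],s["tcp_rot"])
p=cams.get_image("wrist");save(p,"wrist5.png");W=cloud(p)
for d in cams.tip_of("waiting_can_bar",p)[:1]: print(d["confidence"],cam2w(p,d["location"]))
S=W[:300].reshape(-1,3);m=(S[:,2]>.146)&(S[:,2]<.165)&(np.hypot(S[:,0]-.497,S[:,1]+.405)<.06);B=S[m];c=B[:,:2].mean(0)
print(m.sum(),cv2.minAreaRect(B[:,:2].astype(np.float32)*1000),B[:,2].mean())
T=B[B[:,2]>.153];c=T.mean(0);U,ss,V=np.linalg.svd(T[:,:2]-c[:2]);a=(T[:,:2]-c[:2])@V[0];print(len(T),c,V[0],np.arctan2(V[0,0],-V[0,1]),a.min(),a.max(),c[:2]+V[0]*(a.min()+a.max())/2)
E
```

```text
14.75 [ 0.4751 -0.4204  0.2987] [ 0.9344  0.3562 -0.0001 -0.0008]
0.82 [[ 0.4913 -0.4002  0.1541]]
719 ((493.77862548828125, -403.43389892578125), (12.253366470336914, 63.917564392089844), 41.53597640991211) 0.15546196115599717
692 [ 0.4939 -0.4032  0.1556] [ 0.6617 -0.7497] 0.7231231050445837 -0.03179904579192359 0.03212466803924512 [ 0.494  -0.4033]
```

View pics/wrist5.png

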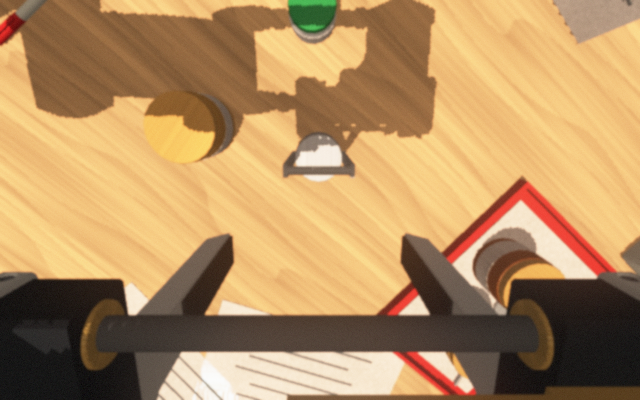

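The waiting can's bar is at (319,170) in the wrist view, and the measured height of 0.1555 fits the 0.156 bar top. Descending onto it.

Emit:
{"fn": "carry_out", "kwargs": {
  "commands": [
    {"claw":100,"xyz":[0.013,0,0.02],"twist":0.004},
    {"claw":100,"xyz":[0.0255,0,0.06],"twist":0.004},
    {"claw":100,"xyz":[0.0255,0,0.1],"twist":0.004},
    {"claw":100,"xyz":[0.0255,0,0.13],"twist":0.004},
    {"claw":100,"xyz":[0.0255,0,0.13],"twist":0.004}
  ]
}}

```text
clock: 15.35
tool_pos: [0.4924, -0.4011, 0.1653]
tcp_rot: [0.935, 0.355, -0.002, -0.004]
contact_force: [0.8, -0.4, 0.8]
grip_width: 0.996
```

```bash
python3 lk.py e w
```

```text
15.4 [ 0.4937 -0.4027  0.1681] [ 0.935   0.3547 -0.0007 -0.0017] [ 0.8099 -0.5662  1.0012] [-0.0029 -0.05    0.0039] 1.001497677344331
```

View pics/ew.png

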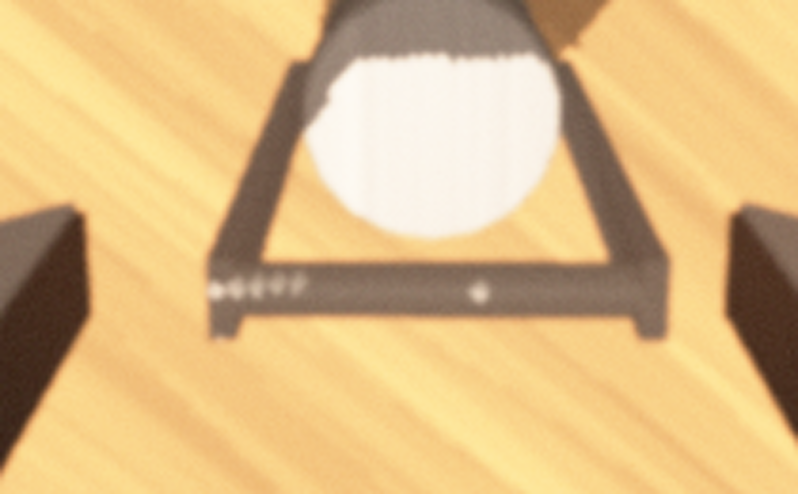

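Emit:
{"fn": "carry_out", "kwargs": {
  "commands": [
    {"claw":100,"xyz":[0,0.004,0],"twist":0},
    {"claw":100,"xyz":[0,0.004,0.01],"twist":0},
    {"claw":100,"xyz":[0,0.004,0.021],"twist":0},
    {"claw":100,"xyz":[0,0.004,0.021],"twist":0},
    {"claw":100,"xyz":[0,0.004,0.021],"twist":0}
  ]
}}

```text
clock: 15.9
tool_pos: [0.4966, -0.4075, 0.148]
tcp_rot: [0.935, 0.354, -0.0, -0.0]
contact_force: [-0.6, -0.3, -0.2]
grip_width: 1.0
```

```bash
python3 lk.py f w
```

```text
15.95 [ 0.4968 -0.4076  0.1483] [0.9353 0.354  0.     0.    ] [ 0.1996  0.3458 -0.0032] [-0.0269 -0.0307  0.0009] 0.9985923705412766
```

View pics/fw.png

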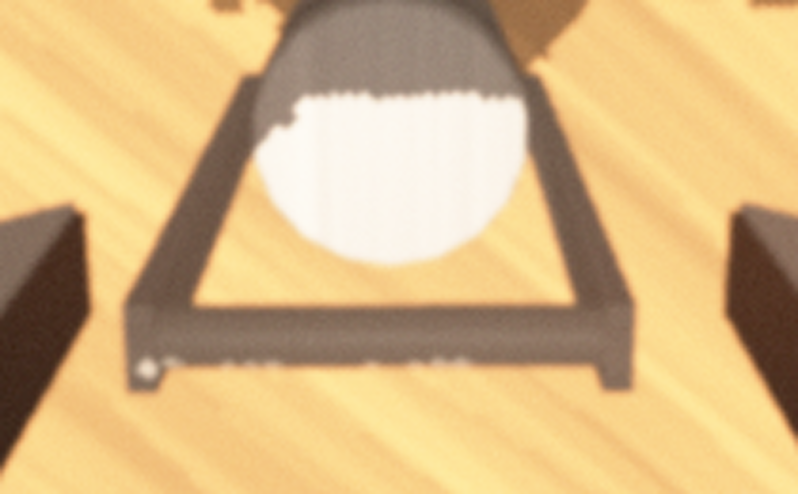

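The bar now sits 3.4 mm to the left, because the previous view was taken while the arm was still settling. Undoing the shift, lowering 3.5 mm and closing.

Emit:
{"fn": "carry_out", "kwargs": {
  "commands": [
    {"claw":100,"xyz":[0,-0.0035,0.0035],"twist":0},
    {"claw":100,"xyz":[0,-0.0035,0.0035],"twist":0},
    {"claw":100,"xyz":[0,-0.0035,0.0035],"twist":0},
    {"claw":100,"xyz":[0,-0.0035,0.0035],"twist":0},
    {"claw":78,"xyz":[0,-0.0035,0.0035],"twist":0}
  ]
}}

```text
clock: 16.45
tool_pos: [0.4946, -0.4051, 0.1449]
tcp_rot: [0.935, 0.354, 0.0, 0.0]
contact_force: [0.3, -0.5, -0.5]
grip_width: 0.947
```

Emit:
{"fn": "carry_out", "kwargs": {
  "commands": [
    {"claw":70,"xyz":[0,0,0],"twist":0},
    {"claw":50,"xyz":[0,0,0],"twist":0},
    {"claw":50,"xyz":[0,0,0],"twist":0},
    {"claw":50,"xyz":[0,0,0],"twist":0},
    {"claw":50,"xyz":[0,0,0],"twist":0}
  ]
}}

```text
clock: 16.95
tool_pos: [0.4946, -0.4049, 0.1448]
tcp_rot: [0.935, 0.354, -0.0, 0.0]
contact_force: [-0.7, 0.5, -0.3]
grip_width: 0.678
```

```bash
python3 lk.py g w
```

```text
17.0 [ 0.4945 -0.4049  0.1448] [ 0.9352  0.3541 -0.      0.    ] [ 0.4987 -0.1475 -0.0338] [-0.0095 -0.0469  0.0466] 0.6794515734852448
```

View pics/gw.png

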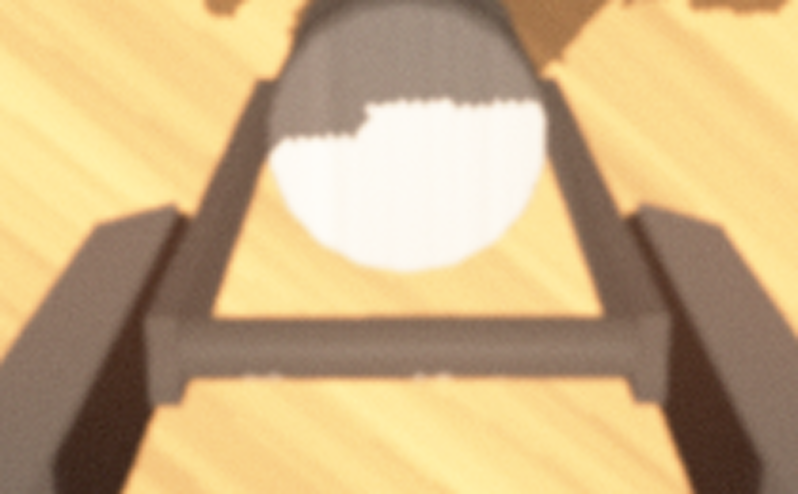

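The grip is 0.679 and the bar's place in the gripper matches the first grasp within about 0.5 mm. Lifting and carrying gently.

Emit:
{"fn": "carry_out", "kwargs": {
  "commands": [
    {"claw":50,"xyz":[0,0,-0.008],"twist":0},
    {"claw":50,"xyz":[0,0,-0.028],"twist":0},
    {"claw":50,"xyz":[0,0,-0.055],"twist":0},
    {"claw":50,"xyz":[0,0,-0.085],"twist":0},
    {"claw":50,"xyz":[0.006,-0.006,-0.112],"twist":0}
  ]
}}

```text
clock: 17.5
tool_pos: [0.4949, -0.3972, 0.2579]
tcp_rot: [0.935, 0.354, -0.0, 0.0]
contact_force: [0.8, 0.3, -3.2]
grip_width: 0.679
```

Emit:
{"fn": "carry_out", "kwargs": {
  "commands": [
    {"claw":50,"xyz":[0.014,-0.014,0],"twist":0.02},
    {"claw":50,"xyz":[0.035,-0.033,0],"twist":0.06},
    {"claw":50,"xyz":[0.06,-0.056,0],"twist":0.11},
    {"claw":50,"xyz":[0.087,-0.082,0],"twist":0.17},
    {"claw":50,"xyz":[0.114,-0.108,0],"twist":0.23}
  ]
}}

```text
clock: 18.0
tool_pos: [0.5086, -0.2386, 0.2567]
tcp_rot: [0.97, 0.243, -0.0, -0.0]
contact_force: [-0.4, -0.0, -2.1]
grip_width: 0.68
```

```bash
python3 - <<'E'
from h import *
s=get_state();P=s["tool_pos"];q=s["tcp_rot"];h=2*np.arctan2(q[1],q[0])
print(s["clock"],P,h,s["contact_force"],s["grip_width"])
d=np.array([.5249,-.0653])-P[:2]
print(d@[np.cos(h),np.sin(h)],d@[np.sin(h),-np.cos(h)],"twist",h-.2587)
E
```

```text
18.0 [ 0.50862728 -0.23862389  0.2567273 ] 0.4906846851513939 [-0.37147477 -0.00233573 -2.14265757] 0.6797154427377196
0.09602810505716179 -0.14520528194392032 twist 0.23198468515139392
```

Emit:
{"fn": "carry_out", "kwargs": {
  "commands": [
    {"claw":50,"xyz":[0.024,-0.036,0],"twist":0.06},
    {"claw":50,"xyz":[0.047,-0.071,0.005],"twist":0.12},
    {"claw":50,"xyz":[0.068,-0.103,0.012],"twist":0.17},
    {"claw":50,"xyz":[0.084,-0.127,0.018],"twist":0.21},
    {"claw":50,"xyz":[0.093,-0.141,0.022],"twist":0.23}
  ]
}}

```text
clock: 18.5
tool_pos: [0.5234, -0.0691, 0.2345]
tcp_rot: [0.991, 0.132, -0.0, -0.001]
contact_force: [0.6, -0.6, -3.2]
grip_width: 0.676
```

Emit:
{"fn": "carry_out", "kwargs": {
  "commands": [
    {"claw":50,"xyz":[0,0,0],"twist":0},
    {"claw":50,"xyz":[0,0,0],"twist":0},
    {"claw":50,"xyz":[0,0,0],"twist":0},
    {"claw":50,"xyz":[0,0,0],"twist":0},
    {"claw":50,"xyz":[0,0,0],"twist":0}
  ]
}}

```text
clock: 19.0
tool_pos: [0.5241, -0.0727, 0.2349]
tcp_rot: [0.991, 0.131, 0.0, 0.0]
contact_force: [-0.4, -0.4, -3.6]
grip_width: 0.678
```

```bash
python3 lk.py h wcs; python3 - <<'E'
from h import *
s=get_state();P=s["tool_pos"];q=s["tcp_rot"];h=2*np.arctan2(q[1],q[0])
print(s["clock"],P,h)
d=np.array([.6119,-.0423])-P[:2]
print(d@[np.cos(h),np.sin(h)],d@[np.sin(h),-np.cos(h)],"twist",h-.2587)
E
```

```text
19.15 [ 0.524  -0.0723  0.2348] [0.9914 0.1311 0.     0.0001] [ 0.5487 -0.3469 -2.9458] [-0.011  -0.02    0.0056] 0.6772055477773747
19.15 [ 0.52402493 -0.07231227  0.23477598] 0.26301462075364346
0.09265606731153819 -0.0061332915000658446 twist 0.004314620753643472
```

View pics/hw.png

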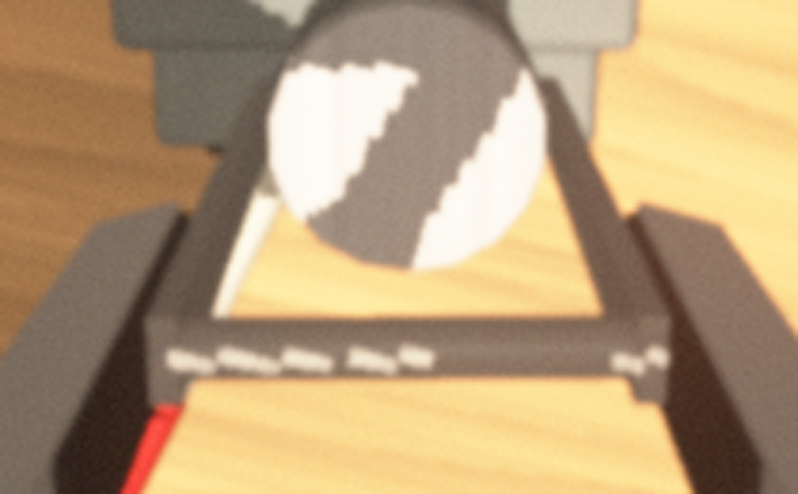

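View pics/hc.png

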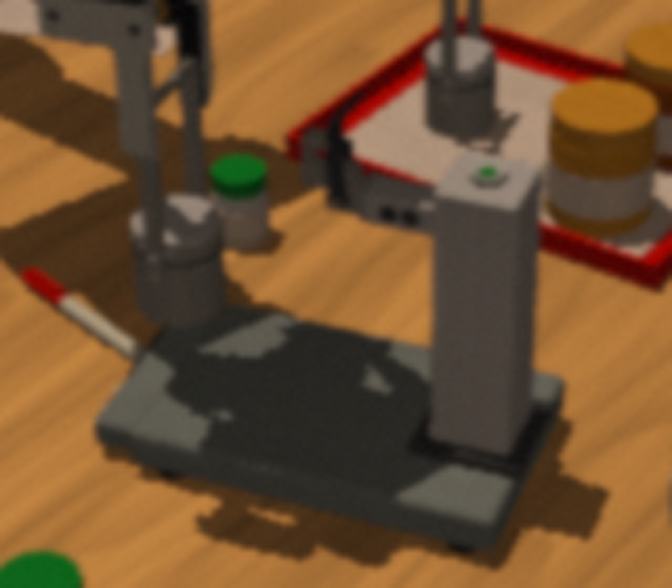

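The can hangs straight in the gripper, in line with the hook. Moving in over the lip at bar height +28 mm.

Emit:
{"fn": "carry_out", "kwargs": {
  "commands": [
    {"claw":50,"xyz":[0.012,-0.002,0.001],"twist":0.004},
    {"claw":50,"xyz":[0.032,-0.004,0.003],"twist":0.004},
    {"claw":50,"xyz":[0.055,-0.006,0.006],"twist":0.004},
    {"claw":50,"xyz":[0.073,-0.006,0.009],"twist":0.004},
    {"claw":50,"xyz":[0.083,-0.006,0.009],"twist":0.004}
  ]
}}

```text
clock: 19.65
tool_pos: [0.6045, -0.0435, 0.2249]
tcp_rot: [0.992, 0.13, 0.0, -0.0]
contact_force: [1.0, -0.4, -2.6]
grip_width: 0.682
```

Emit:
{"fn": "carry_out", "kwargs": {
  "commands": [
    {"claw":50,"xyz":[0,0,0],"twist":0},
    {"claw":50,"xyz":[0,0,0],"twist":0},
    {"claw":50,"xyz":[0,0,0],"twist":0},
    {"claw":50,"xyz":[0,0,0],"twist":0},
    {"claw":50,"xyz":[0,0,0],"twist":0}
  ]
}}

```text
clock: 20.15
tool_pos: [0.6021, -0.0446, 0.2261]
tcp_rot: [0.992, 0.129, 0.0, 0.0]
contact_force: [-0.1, 1.3, -2.1]
grip_width: 0.678
```

```bash
python3 lk.py i wc; python3 - <<'E'
from h import *
s=get_state();P=s["tool_pos"];q=s["tcp_rot"];h=2*np.arctan2(q[1],q[0])
d=np.array([.6119,-.0423])-P[:2];h0=.2587
print(P,d@[np.cos(h),np.sin(h)],d@[np.sin(h),-np.cos(h)],"twist",h-.2587)
E
```

```text
20.25 [ 0.6024 -0.0445  0.2261] [0.9916 0.1294 0.0002 0.0001] [-0.2178 -0.7171 -2.5036] [ 0.0305  0.0199 -0.0022] 0.67766778524264
[ 0.60235018 -0.04454066  0.22606782] 0.009805041271560195 0.00028431681503021173 twist 0.0007488749945845918
```

View pics/iw.png

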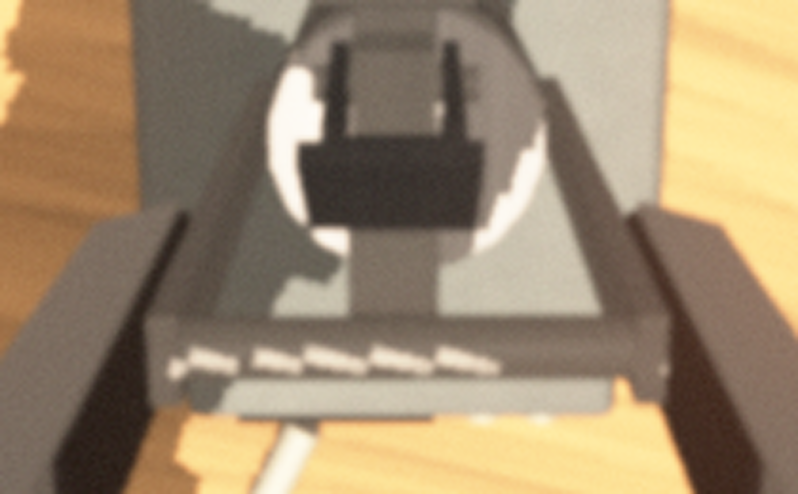

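View pics/ic.png

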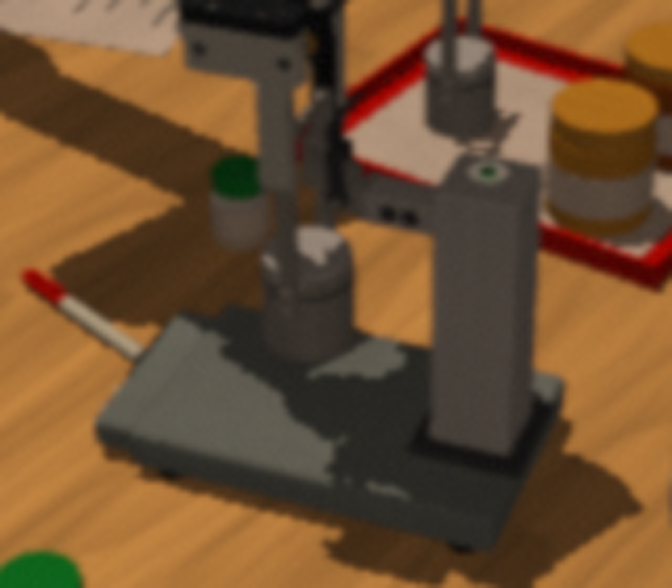

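The bar is now about 10 mm in front of the seat at +28 mm, with the keeper shut just behind. Pressing back slowly.

Emit:
{"fn": "carry_out", "kwargs": {
  "commands": [
    {"claw":50,"xyz":[0.006,0,0.001],"twist":0},
    {"claw":50,"xyz":[0.011,0,0.001],"twist":0},
    {"claw":50,"xyz":[0.016,0,0.001],"twist":0},
    {"claw":50,"xyz":[0.02,0,0.001],"twist":0},
    {"claw":50,"xyz":[0.024,0,0.001],"twist":0}
  ]
}}

```text
clock: 20.75
tool_pos: [0.6254, -0.0383, 0.2244]
tcp_rot: [0.992, 0.13, -0.001, 0.0]
contact_force: [-2.5, -0.6, -2.5]
grip_width: 0.679
```

```bash
python3 lk.py j wc; python3 - <<'E'
from h import *
s=get_state();P=s["tool_pos"];h=.2587
d=-np.array([.6119,-.0423])+P[:2]
print(P,"bar x",d@[np.cos(h),np.sin(h)],"bar z",P[2]-.2016+.004)
E
```

```text
20.85 [ 0.6258 -0.0382  0.2243] [ 0.9916  0.1296 -0.0007  0.0001] [-2.49   -1.2922 -2.194 ] [-0.1927  0.4782  0.0551] 0.6773143601407402
[ 0.62581384 -0.03824616  0.22429833] bar x 0.014487900366228844 bar z 0.026698334525228486
```

View pics/jw.png

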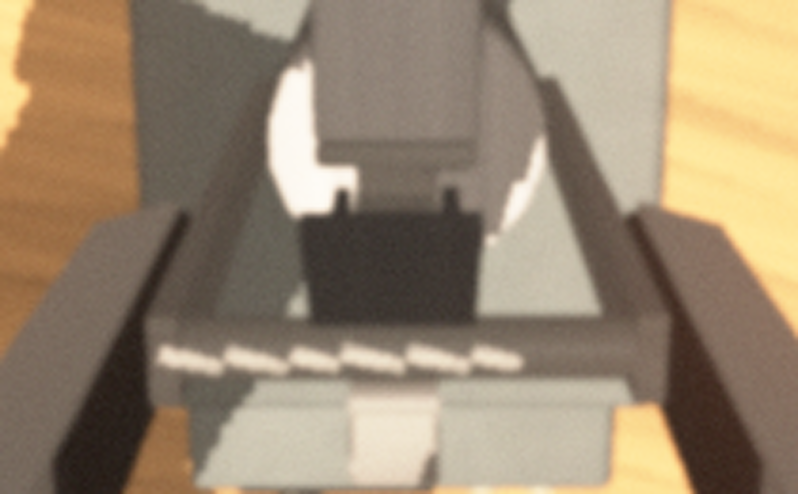

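View pics/jc.png

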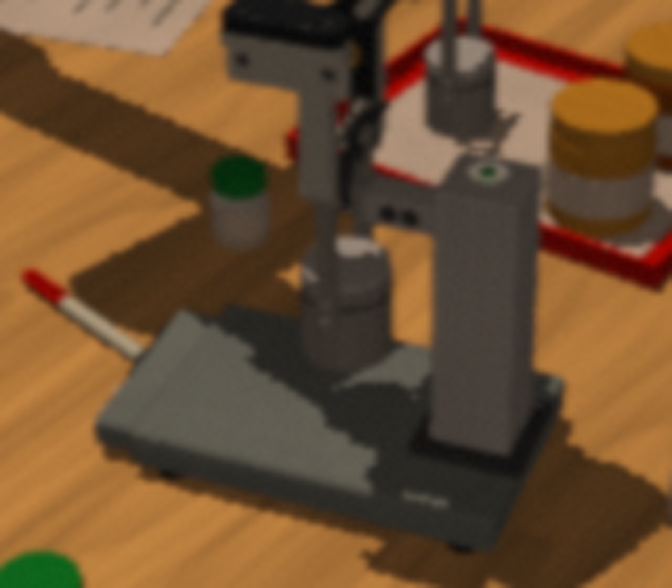

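Emit:
{"fn": "carry_out", "kwargs": {
  "commands": [
    {"claw":50,"xyz":[0,0,0.004],"twist":0},
    {"claw":50,"xyz":[0,0,0.008],"twist":0},
    {"claw":50,"xyz":[0,0,0.012],"twist":0},
    {"claw":50,"xyz":[0,0,0.016],"twist":0},
    {"claw":50,"xyz":[0,0,0.0195],"twist":0}
  ]
}}

```text
clock: 21.35
tool_pos: [0.6252, -0.0384, 0.2053]
tcp_rot: [0.992, 0.13, -0.0, 0.0]
contact_force: [-6.3, -1.7, 4.7]
grip_width: 0.677
```

```bash
python3 lk.py k w; python3 - <<'E'
from h import *
s=get_state();P=s["tool_pos"];h=.2587
d=-np.array([.6119,-.0423])+P[:2]
print(P,"bar x",d@[np.cos(h),np.sin(h)],"bar z",P[2]-.2016+.004)
E
```

```text
21.4 [ 0.6249 -0.0384  0.2048] [ 0.9916  0.1295 -0.0008  0.0001] [-4.371  -1.8371  2.4202] [-0.2685  0.7857  0.0446] 0.6733610424248724
[ 0.6249462  -0.03841673  0.20475448] bar x 0.01360549777552232 bar z 0.007154482995206265
```

View pics/kw.png

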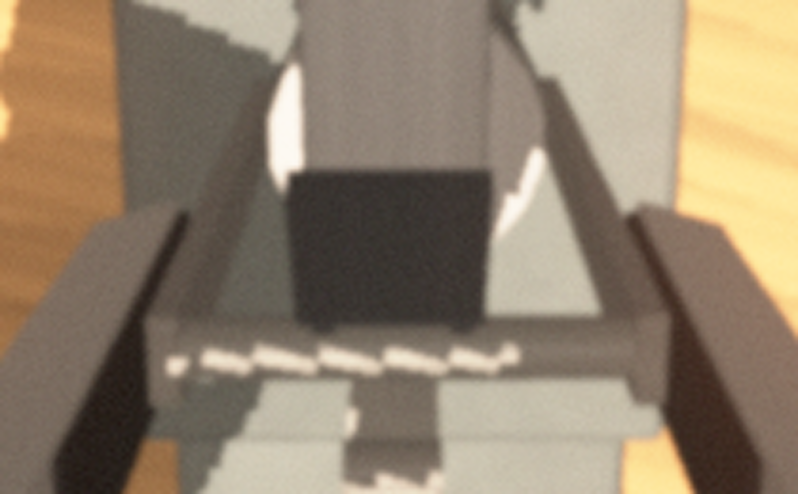

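The bar is down on the seat. Drawing it forward under the lip.

Emit:
{"fn": "carry_out", "kwargs": {
  "commands": [
    {"claw":50,"xyz":[-0.003,0,0],"twist":0},
    {"claw":50,"xyz":[-0.006,0,0.0003],"twist":0},
    {"claw":50,"xyz":[-0.009,0,0.0007],"twist":0},
    {"claw":50,"xyz":[-0.012,0,0.001],"twist":0},
    {"claw":50,"xyz":[-0.014,0,0.0015],"twist":0}
  ]
}}

```text
clock: 21.9
tool_pos: [0.6132, -0.0415, 0.2034]
tcp_rot: [0.992, 0.129, 0.001, -0.0]
contact_force: [-0.7, -0.7, -1.9]
grip_width: 0.676
```

```bash
python3 lk.py l wc; python3 - <<'E'
from h import *
s=get_state();P=s["tool_pos"];h=.2587
d=-np.array([.6119,-.0423])+P[:2]
print(P,"bar x",d@[np.cos(h),np.sin(h)],"bar z",P[2]-.2016+.004)
E
```

```text
22.0 [ 0.6129 -0.0416  0.2034] [ 0.9916  0.1294  0.0008 -0.0002] [ 0.5149 -0.117  -2.3666] [0.0222 0.0023 0.002 ] 0.6791249165200794
[ 0.61288607 -0.0415831   0.2034287 ] bar x 0.0011366540678165655 bar z 0.005828699120828031
```

View pics/lw.png

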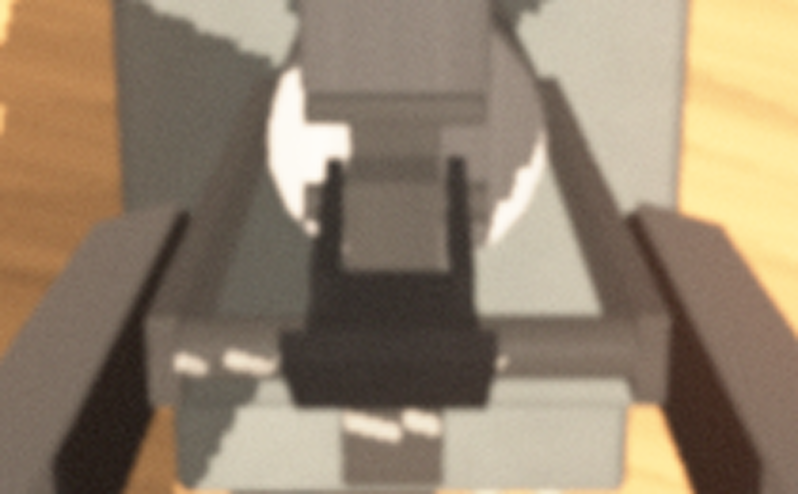

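View pics/lc.png

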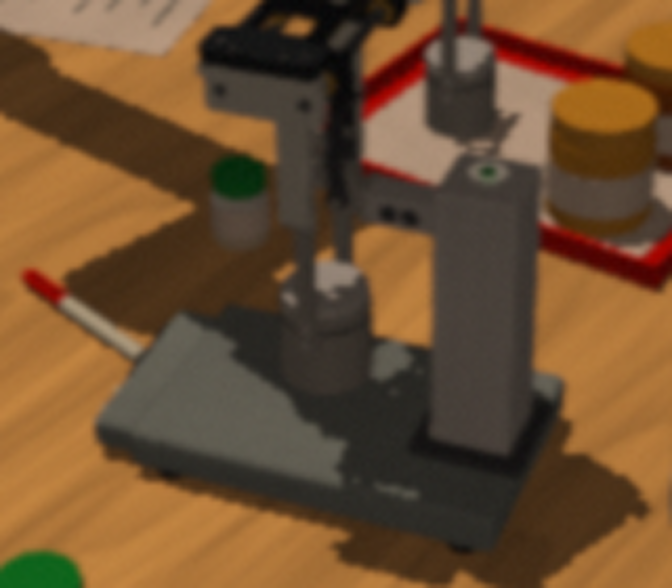

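The keeper has sprung shut and the picture matches the original hung state. Lowering the last 1–2 mm onto the seat.

Emit:
{"fn": "carry_out", "kwargs": {
  "commands": [
    {"claw":50,"xyz":[-0.001,0,0.0006],"twist":0},
    {"claw":50,"xyz":[-0.001,0,0.0011],"twist":0},
    {"claw":50,"xyz":[-0.001,0,0.0015],"twist":0},
    {"claw":50,"xyz":[-0.001,0,0.0015],"twist":0},
    {"claw":50,"xyz":[-0.001,0,0.0015],"twist":0}
  ]
}}

```text
clock: 22.5
tool_pos: [0.6114, -0.042, 0.2022]
tcp_rot: [0.992, 0.13, 0.0, 0.0]
contact_force: [-0.1, 0.8, -2.3]
grip_width: 0.674
```

Emit:
{"fn": "carry_out", "kwargs": {
  "commands": [
    {"claw":50,"xyz":[0,0,0.0004],"twist":0},
    {"claw":50,"xyz":[0,0,0.0008],"twist":0},
    {"claw":50,"xyz":[0,0,0.0008],"twist":0},
    {"claw":50,"xyz":[0,0,0.0008],"twist":0},
    {"claw":50,"xyz":[0,0,0.0008],"twist":0}
  ]
}}

```text
clock: 23.0
tool_pos: [0.6114, -0.0421, 0.2018]
tcp_rot: [0.992, 0.13, 0.0, 0.0]
contact_force: [0.1, 0.2, 0.8]
grip_width: 0.682
```

The weight has passed to the hook. Releasing.

Emit:
{"fn": "carry_out", "kwargs": {
  "commands": [
    {"claw":69,"xyz":[0,0,0],"twist":0},
    {"claw":71,"xyz":[0,0,0],"twist":0},
    {"claw":76,"xyz":[0,0,0],"twist":0},
    {"claw":88,"xyz":[0,0,0],"twist":0},
    {"claw":98,"xyz":[0,0,0],"twist":0}
  ]
}}

```text
clock: 23.5
tool_pos: [0.6113, -0.0421, 0.2014]
tcp_rot: [0.992, 0.13, 0.0, 0.0]
contact_force: [0.2, 0.0, -0.4]
grip_width: 0.893
```

Emit:
{"fn": "carry_out", "kwargs": {
  "commands": [
    {"claw":98,"xyz":[0,0,0],"twist":0},
    {"claw":98,"xyz":[0,0,0],"twist":0},
    {"claw":98,"xyz":[0,0,0],"twist":0},
    {"claw":98,"xyz":[0,0,0],"twist":0},
    {"claw":98,"xyz":[0,0,0],"twist":0}
  ]
}}

```text
clock: 24.0
tool_pos: [0.6113, -0.0421, 0.2014]
tcp_rot: [0.992, 0.13, 0.0, 0.0]
contact_force: [-0.0, -0.4, 0.4]
grip_width: 0.979
```

```bash
python3 lk.py m wc
```

```text
24.1 [ 0.6113 -0.0421  0.2014] [ 0.9916  0.1295 -0.      0.0001] [0.2562 0.0285 0.2055] [ 0.0154  0.0295 -0.0402] 0.982349004598472
```

View pics/mw.png

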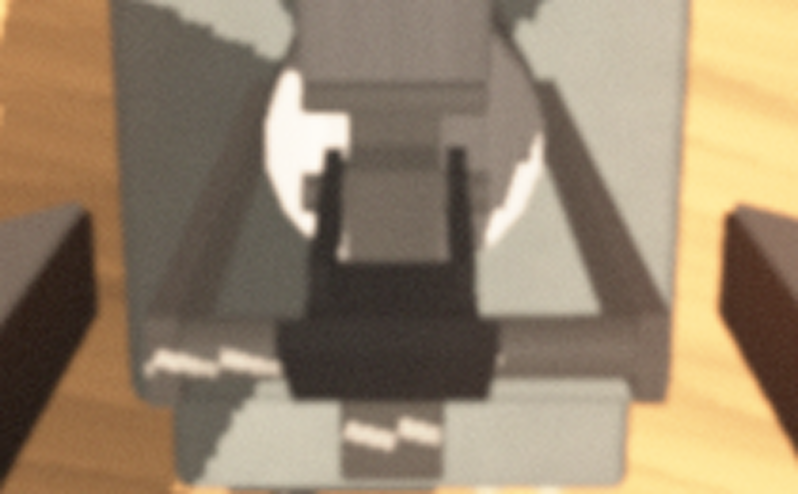

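Hung and released. Rising straight up, then away.

Emit:
{"fn": "carry_out", "kwargs": {
  "commands": [
    {"claw":98,"xyz":[0,0,-0.01],"twist":0},
    {"claw":98,"xyz":[0,0,-0.035],"twist":0},
    {"claw":98,"xyz":[0,0,-0.07],"twist":0},
    {"claw":98,"xyz":[0,0,-0.11],"twist":0},
    {"claw":98,"xyz":[0,0,-0.15],"twist":0}
  ]
}}

```text
clock: 24.6
tool_pos: [0.611, -0.042, 0.3537]
tcp_rot: [0.992, 0.13, 0.0, 0.0]
contact_force: [0.3, 0.1, 0.3]
grip_width: 0.98
```

Emit:
{"fn": "carry_out", "kwargs": {
  "commands": [
    {"claw":98,"xyz":[-0.02,0,-0.01],"twist":0},
    {"claw":98,"xyz":[-0.05,0,-0.01],"twist":0},
    {"claw":98,"xyz":[-0.08,0,-0.01],"twist":0},
    {"claw":98,"xyz":[-0.1,0,-0.01],"twist":0},
    {"claw":98,"xyz":[-0.1,0,-0.01],"twist":0}
  ]
}}

```text
clock: 25.1
tool_pos: [0.5126, -0.068, 0.3633]
tcp_rot: [0.992, 0.129, 0.001, 0.001]
contact_force: [0.9, 0.3, 0.7]
grip_width: 0.983
```

```bash
python3 - <<'E'
from h import *
np.set_printoptions(precision=4,suppress=True)
s=get_state();print(s["clock"],s["tool_pos"],s["contact_force"])
p=cams.get_image("side");save(p,"side9.png")
for l in ["weighed_can_bar","jar_1","pot_1","marker"]:
    for d in cams.tip_of(l,p)[:4]: print(l,round(d["confidence"],2),cam2w(p,d["location"])[0])
p=cams.get_image("scene");save(p,"scene9.png");im=p["image"][160:280,260:390];cv2.imwrite("pics/sc9.png",cv2.resize(im[...,::-1],None,fx=5,fy=5,interpolation=cv2.INTER_CUBIC))
for d in cams.tip_of("weighed_can_bar",p)[:3]: print(round(d["confidence"],2),cam2w(p,d["location"])[0])
p=cams.get_image("wrist");save(p,"wrist9.png")
for d in cams.tip_of("weighed_can_bar",p)[:3]: print(round(d["confidence"],2),cam2w(p,d["location"])[0])
E
```

```text
25.1 [ 0.5126 -0.068   0.3633] [0.947  0.3183 0.6881]
weighed_can_bar 0.89 [0.465  0.3327 0.1571]
weighed_can_bar 0.26 [ 0.534   0.3439 -0.0044]
jar_1 0.76 [ 0.4192 -0.2725 -0.0002]
jar_1 0.64 [ 0.6163  0.2857 -0.0015]
jar_1 0.62 [ 0.726  -0.3382 -0.0008]
pot_1 0.75 [ 0.6105 -0.2926  0.0023]
pot_1 0.71 [0.4181 0.1126 0.0018]
pot_1 0.62 [ 0.7251 -0.3385 -0.0029]
marker 0.51 [ 0.3972 -0.0413 -0.0013]
0.88 [0.4615 0.3326 0.1595]
0.37 [0.5352 0.345  0.0042]
```

View pics/side9.png

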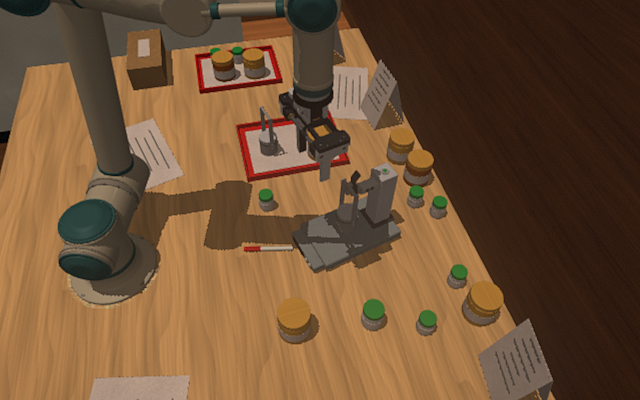

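View pics/sc9.png

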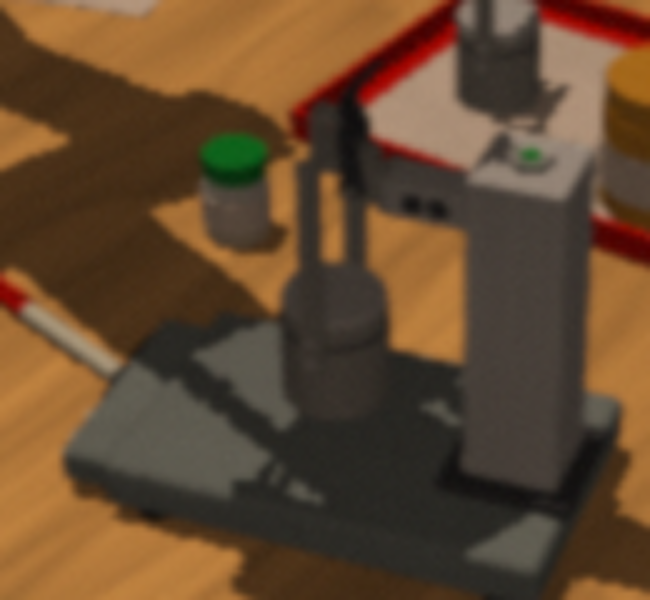

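View pics/wrist9.png

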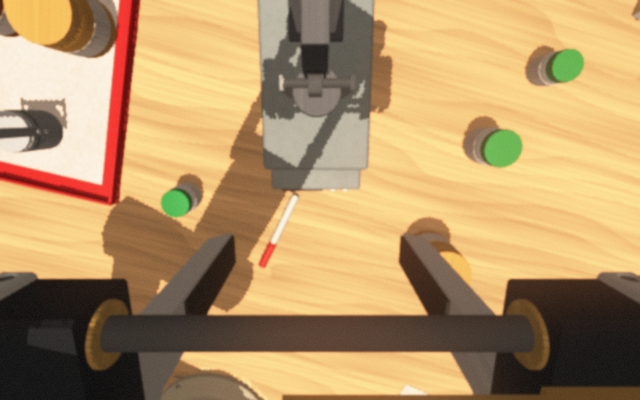

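The waiting can hangs upright on the hook at (315,85) in the wrist view, with the keeper shut behind its bar. The weighed can stands on the tray, and the jars, pots and marker measure where they were. Settling briefly, then handing in.

Emit:
{"fn": "carry_out", "kwargs": {
  "commands": [
    {"claw":98,"xyz":[0,0,0],"twist":0},
    {"claw":98,"xyz":[0,0,0],"twist":0},
    {"claw":98,"xyz":[0,0,0],"twist":0},
    {"claw":98,"xyz":[0,0,0],"twist":0},
    {"claw":98,"xyz":[0,0,0],"twist":0}
  ]
}}

```text
clock: 26.05
tool_pos: [0.5146, -0.0677, 0.3615]
tcp_rot: [0.992, 0.13, 0.0, 0.0]
contact_force: [-0.8, 0.0, -0.1]
grip_width: 0.982
```

```bash
python3 -c "
from bench import job
print(job.job_done())"
```

```text
the job is handed in; nothing more can be done
None
```

Both cans are where you asked, and the job was handed in at about 26 s of the 64 s allowed.

- **Weighed can:** I pressed its bar back against the keeper (about 6.5 N), lifted it over the lip and stood it upright on the free half of the tray. Its last measured bar height was 0.157–0.160 m, against 0.157 m expected. At touch-down it pressed on the tray floor with roughly 8 N for a moment before I backed off.
- **Waiting can:** I pressed it in past the keeper, then took it down and forward under the lip. The force reading showed its weight pass to the hook before I let go. In the last pictures it hangs upright with the keeper shut behind its bar.
- **Surroundings:** The marker and the jars and pots the networks reported measured within a few millimetres of where they started. One tray jar, mostly hidden behind the arm in the last side view, was not re-measured. The gripper ended clear and touching nothing, and the measured forces stayed below 10 N.

**Check that failed:** at the end the networks did not report the hanging can's bar in any of the three cameras. That it hangs rightly rests on the pictures and the force readings. One sideways grasp correction was made from a picture taken while the arm was still settling, so I undid it before closing the gripper.

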